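# Clear the honey-house repair counter

## Task

Clear the repair counter: lay the hive tool, the blue-handled pliers and the yellow queen cage each squarely on the mat painted with its own outline, both tools pointing the way they are painted. Stand the white-lidded amber jar gently (it is glass, do not drop it) in the pine crate, right beside the black-lidded jar that is already there, and only then put the pink foam block into the gap left in the crate so that the jars cannot shift; all three must end upright on the crate's floor.

Things in the scene. Friction and masses are not known exactly. Their poses are not given: they have to be found in the camera images.
- hive_tool: Steel hive tool with a red grip, 182 mm long, lying flat. The red grip is 80 mm long (x), 24 mm wide (y), 12 mm thick (z); the steel beyond it is 4 mm thick, its middle 6 mm above the underside. Origin: underside, middle of the red grip, which is the place to hold it. +x runs to the flaring scraper edge (44 mm wide, ends at x = +110 mm); the J hook is at the other end (to x = -72 mm, its point on the +y side, to y = +24 mm); z up.
- pliers: Pliers with blue handles, 145 mm long, 13 mm thick, lying flat. Origin: underside, at the pivot. +x runs to the jaw tips (x = +48 mm); the two blue handles run back to x = -97 mm, 55 mm across their ends. The dark head around the pivot is 30 mm long and 26 mm wide with parallel sides (y = +-13 mm, from x = -13 to +17 mm): hold it there. z up.
- queen_cage: Yellow plastic queen cage lying flat, 76 mm long (x), 36 mm wide (y), 16 mm thick, dark slots on top. Origin: centre of its underside, z up.
- jar: Squat amber glass jar with a WHITE lid, loose on the counter, upright, about 160 g (it may be filled more or less). 52 mm diameter up to 40 mm height, lid 49 mm diameter from 46 mm to the top at 62 mm. Origin: centre of its underside, z up.
- foam_block: Pink packing foam block, stiff, 44 mm (x) by 52 mm (y) by 60 mm high, standing. Origin: centre of its underside, z up.
- hive_tool_mat: Black rubber mat, 196 mm (x) by 70 mm (y), 3 mm thick, fixed, painted with the outline of the hive tool (white steel, faded red grip). Origin: centre of its underside. The outline's grip centre is at x = -20 mm, y = 0, its scraper edge towards +x, its hook towards -x with the point on the +y side.
- pliers_mat: Black rubber mat, 176 mm (x) by 84 mm (y), 3 mm thick, fixed, painted with the outline of the pliers (white head and jaws, pale blue handles). Origin: centre of its underside. The outline's pivot is at x = +25 mm, y = 0, its jaws towards +x, its two handles towards -x.
- cage_mat: Black rubber mat, 116 mm (x) by 76 mm (y), 3 mm thick, fixed, painted with a pale yellow rectangle 80 mm (x) by 40 mm (y) at its centre, the outline of the queen cage (either way round). Origin: centre of its underside.
- jar_crate: Low open pine crate, fixed, 172 mm (x) by 76 mm (y) outside, 160 by 64 mm inside, floor 5 mm thick, top of the walls 27 mm above the counter. Origin: centre of its underside. A black-lidded jar already stands at its -x end; the loose jar belongs beside it at about x = +3 mm, the foam block fills the rest of the row at about x = +54 mm (its 44 mm side along the crate's x), both at y = 0.
- packed_jar: The amber jar with a BLACK lid that already stands in the crate at about x = -52 mm of the crate; same size as the other jar, loose. Origin: centre of its underside.

How it is judged:
By the outcome, as a careful person would: the job done as asked, in the order asked, and still so for the second after the job is handed in, with the robot touching nothing.
It also fails if it takes over 128 s, if anything falls off the work surface, if the arm or the gripper's body presses on something with over 40 N, if the wrist force passes 120 N, or if a joint passes its speed limit or range.

## Robot

A 6-joint arm with a two-finger parallel gripper is mounted at the origin on the work surface. World frame = base frame: x ahead of the robot, y to its left, z up, the work surface at z = 0. Lengths are in m, angles in rad, forces in N, time in s.
With the tool pointing down it reaches from about 0.35 to 0.975 m from the base axis. Payload 4.9 kg.
Tool frame: the origin (TCP) lies at the very end of the fingers, on their centre line; the grasp point (between the pads) lies 19 mm behind it; z points along the fingers, x is the direction in which the jaws open and shut, and the axes are right-handed (so a half turn about z gives the same grasp; the last joint's range is limited). The gripper opens to 85 mm and grips with 20 to 120 N. Pads are 22 mm wide; open, the fingers measure 114 mm over their backs; the gripper's body (76 mm by 85 mm) begins 54 mm behind the grasp point. The pads swing forward as they close: fully open they stand 13 mm farther back than shut.
Start: joints at [1.212, 0.053, 1.613, -0, 1.476, -0.119], TCP at [0.148, 0.607, 0.231] pointing down, gripper open.
Joint ranges: [-3.01, 3.01], [-1.01, 2.22], [0.06, 2.58], [-1.02, 4.17], [0.09, 2.62], [-3.14, 3.14]. Speed limits (rad/s): [2.57, 2.57, 3.14, 3.14, 3.14, 3.14].

## Interface

Orientations are given as a rotation vector (axis times angle).
In Python, from station import ctrl, get_image, calibration, job gives the robot as it stands.
- The arm moves only by the tool jog_arm, never from a script. Its argument "deltas" is a list of rows, each a list of 3 entries, a list of its own where there are three numbers: the turn, a rotation vector about the tool's x, y, z in degrees, then the shift along the tool's x, y, z in m, then the finger opening in m, from 0 to 0.0854. In form: [[[ax, ay, az], [tx, ty, tz], gripper], ...]. A call has 1 to 12 rows; each row is the pose to reach, as a shift and turn from the pose commanded when the call began, along the tool's axes at that moment; what a row does not reach only later rows make up. A row lasts 1/12 s, in which the tool goes at most 41.7 mm and 7.16 degrees, less where a joint would pass 70% of its speed; a pose out of reach is approached as far as the arm can. A call with a gripper value outside its range is refused whole. The fingers move at their own pace and stop on an object; "squeeze" is the grip in N (left out, the last holds). Time passes only in rows, so rows that repeat a pose let the fingers close. It gives the time, the measured TCP pose, the force and the opening at its end, in the units of the state.
- ctrl.get_obs(): the state, without advancing time (a new reading comes with each control period).
- get_image(name): name is "scene" or "side" or "wrist"; returns the picture (420x560x3 uint8, red, green, blue); there is no depth.
- calibration(name): a dict with "mtx" (3x3 intrinsics, pixels), "origin" and "rotation" of the camera in the world; the wrist camera has in their place "tool_from_camera" (4x4, takes a point from camera to tool coordinates, whose origin is the TCP and whose axes are the tool frame's). Camera axes: x right, y up, looking along -z (the intrinsics and any distortion apply to the point x, -y, -z); pixel columns grow to the right and rows downward; lengths in m; the calibration is good to about 2 mm. A picture is of the moment at which its call begins: read the wrist's pose just before it. calibration takes no time and is no camera call.
- job.finish_job(): hands the job in, once; it reports no verdict.
The state is a dict: "t": time; "q": joint angles; "dq": joint speeds; "effort": joint torques, N m; "tool_pos": TCP position; "tool_rot": TCP orientation; "contact_force": force on the tool from outside, world axes, zero at the start; "wrist_torque": the same for the moment, N m; "opening": finger opening in m.
Only numpy, scipy, OpenCV 4.12 (cv2) and the standard library are available. Lean on these libraries where they do the work, as an engineer would, in place of code of your own. Each camera call takes 0.05 s, during which the arm holds its last target.

## Working session

There is one attempt and no reset: what is moved stays moved. The work goes in short steps, Python scripts to look and compute and a tool call to move; the robot and the scene stay as the last step left them, time stands still between calls to the robot, and variables do not carry over. Pictures are saved under pics/ and viewed, and the job is handed in when it is done.

Besides the shell and the picture viewer there is one more tool, called after "Request:" by a JSON object that holds its "name" and its "arguments", one argument or row to a line. jog_arm: Moves the arm, as the interface text tells. Its arguments: {"type":"object","properties":{"deltas":{"type":"array","items":{"type":"array"}},"squeeze":{"type":"number"}},"required":["deltas"]}

```bash
ls; mkdir -p pics; python3 - <<'E'
from station import ctrl,get_image,calibration,job
import cv2
print(ctrl.get_obs())
for n in ["scene","side","wrist"]:
    im=get_image(n); cv2.imwrite(f"pics/a_{n}.png",im[:,:,::-1])
    print(n,calibration(n))
E
```

```text
pics
{'t': 0.0, 'q': array([ 1.21203445e+00,  5.33646999e-02,  1.61429392e+00, -1.73353169e-05,
        1.47600125e+00, -1.19019846e-01]), 'dq': array([-3.35609541e-04, -1.02270064e-04,  5.71713787e-05, -6.61736445e-04,
       -7.17855323e-04, -2.23614199e-04]), 'effort': array([-1.51933324e-03, -3.93684769e+01, -3.70173883e+01, -2.14125048e-04,
        7.07063780e-03,  2.66836835e-06]), 'tool_pos': array([0.14820324, 0.60653211, 0.23005821]), 'tool_rot': array([ 2.47029052,  1.93918019, -0.00275915]), 'contact_force': array([-0.20257429,  0.89264524,  0.48659573]), 'wrist_torque': array([-0.0158677 ,  0.02205032, -0.00781106]), 'opening': 0.0855733716305401}
scene {'mtx': array([[459.34803025,   0.        , 280.84874379],
       [  0.        , 459.34803025, 206.14894935],
       [  0.        ,   0.        ,   1.        ]]), 'origin': array([ 1.29517835, -0.4714892 ,  0.65128142]), 'rotation': array([0.88453716, 0.50496619, 0.94083449])}
side {'mtx': array([[446.87431735,   0.        , 275.42805493],
       [  0.        , 446.87431735, 206.67056115],
       [  0.        ,   0.        ,   1.        ]]), 'origin': array([ 0.2403606 , -0.88927795,  0.6787213 ]), 'rotation': array([ 0.96435824, -0.12926263, -0.28686145])}
wrist {'mtx': array([[337.57292972,   0.        , 280.11244312],
       [  0.        , 337.57292972, 208.98664394],
       [  0.        ,   0.        ,   1.        ]]), 'tool_from_camera': array([[ 9.99997625e-01,  2.04756190e-03,  7.47017587e-04,
        -2.04021880e-04],
       [ 2.17492844e-03, -9.59793736e-01, -2.80697798e-01,
        -7.08147642e-02],
       [ 1.42236685e-04,  2.80698756e-01, -9.59795910e-01,
        -1.41646545e-01],
       [ 0.00000000e+00,  0.00000000e+00,  0.00000000e+00,
         1.00000000e+00]])}
```

View pics/a_scene.png

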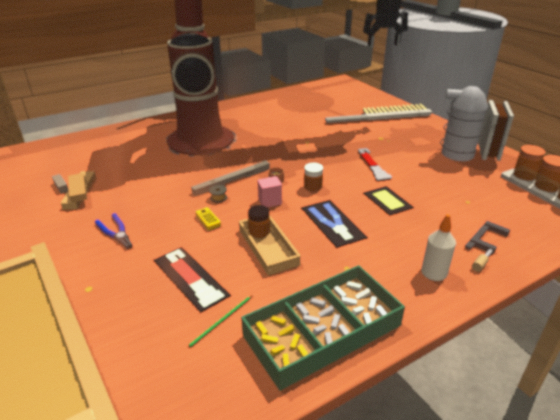

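View pics/a_side.png

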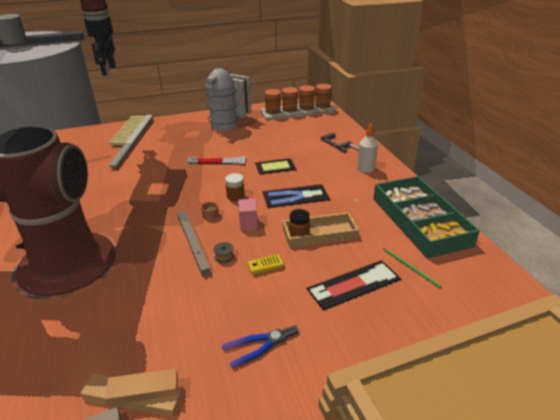

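View pics/a_wrist.png

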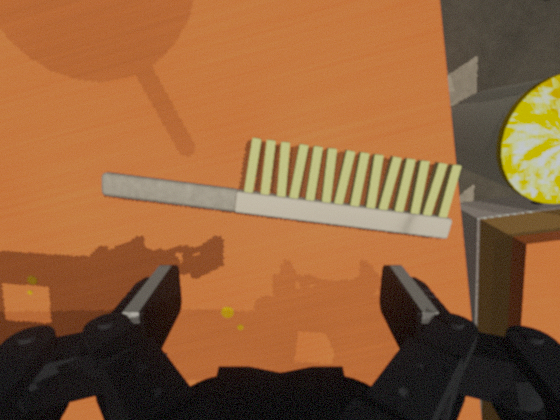

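```bash
cat > h.py <<'E'
import numpy as np, cv2
from scipy.spatial.transform import Rotation as R
from station import ctrl,get_image,calibration,job
def cam(n,obs=None):
    c=calibration(n)
    if n!="wrist": return c["mtx"],np.array(c["origin"]),R.from_rotvec(c["rotation"]).as_matrix()
    T=c["tool_from_camera"];o=obs or ctrl.get_obs()
    Rt=R.from_rotvec(o["tool_rot"]).as_matrix()
    return c["mtx"],o["tool_pos"]+Rt@T[:3,3],Rt@T[:3,:3]
def p2w(c,uv,z):
    K,o,Rm=c
    d=np.linalg.inv(K)@np.array([uv[0],uv[1],1.]); d=Rm@(d*[1,-1,-1])
    return o+d*(z-o[2])/d[2]
def w2p(c,p):
    K,o,Rm=c
    q=(Rm.T@(np.asarray(p,float)-o))*[1,-1,-1]
    q=K@q; return q[:2]/q[2]
def crop(src,out,x0,y0,w,h,s):
    im=cv2.imread(src)[y0:y0+h,x0:x0+w]
    im=cv2.resize(im,None,fx=s,fy=s,interpolation=cv2.INTER_CUBIC)
    for k in range((x0+9)//10*10,x0+w,10):
        cv2.line(im,((k-x0)*s,0),((k-x0)*s,6 if k%50 else 14),(255,255,255),1)
        if k%20==0: cv2.putText(im,str(k),((k-x0)*s-8,22),0,.35,(255,255,255),1)
    for k in range((y0+9)//10*10,y0+h,10):
        cv2.line(im,(0,(k-y0)*s),(6,(k-y0)*s),(255,255,255),1)
        if k%20==0: cv2.putText(im,str(k),(8,(k-y0)*s+4),0,.35,(255,255,255),1)
    cv2.imwrite(out,im)
def snap(n,name):
    o=ctrl.get_obs(); im=get_image(n); cv2.imwrite(f"pics/{name}.png",im[:,:,::-1]); 
    np.savez(f"pics/{name}.npz",p=o["tool_pos"],r=o["tool_rot"]); return o
def camf(name):
    d=np.load(f"pics/{name}.npz"); return cam("wrist",{"tool_pos":d["p"],"tool_rot":d["r"]})
E
python3 - <<'E'
from h import *
crop("pics/a_scene.png","pics/b1.png",80,150,200,150,4)
crop("pics/a_scene.png","pics/b2.png",230,130,200,150,4)
crop("pics/a_side.png","pics/b3.png",210,200,200,150,4)
crop("pics/a_side.png","pics/b4.png",170,130,200,150,4)
E
```

```text
(no output)
```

View pics/b1.png

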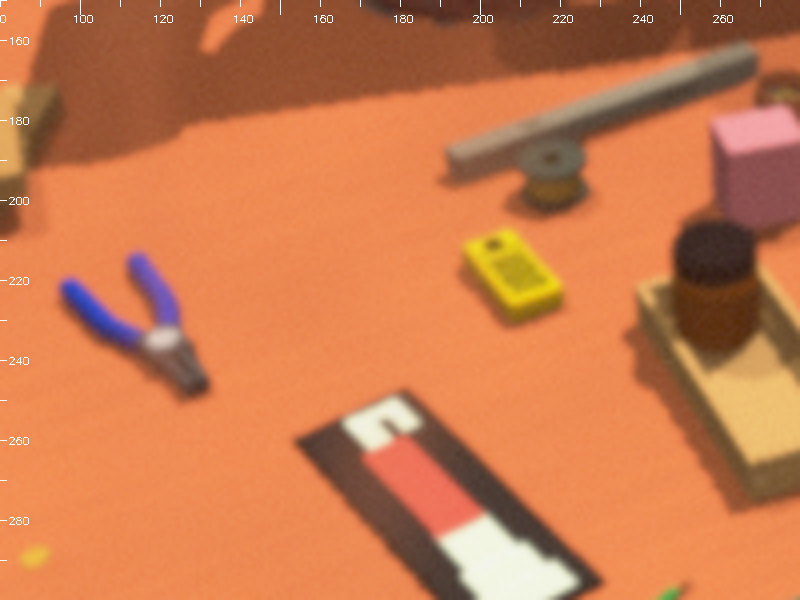

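View pics/b2.png

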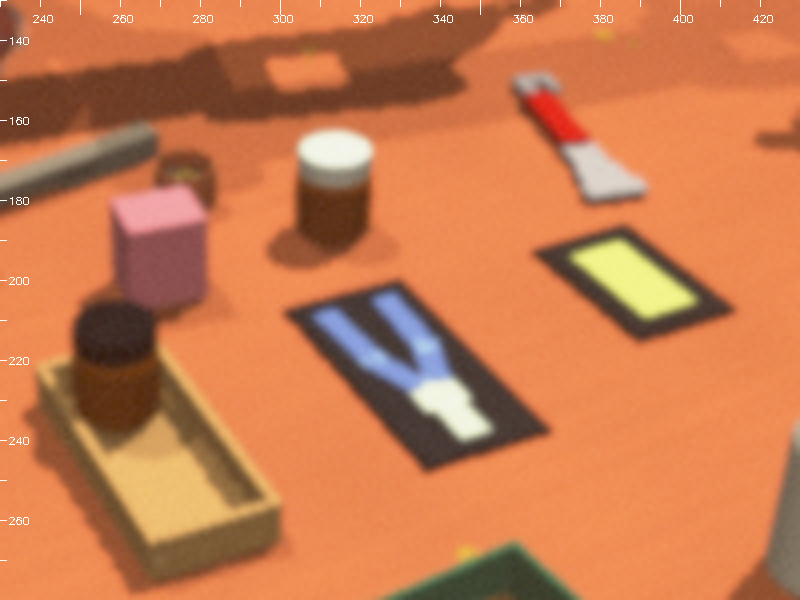

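View pics/b3.png

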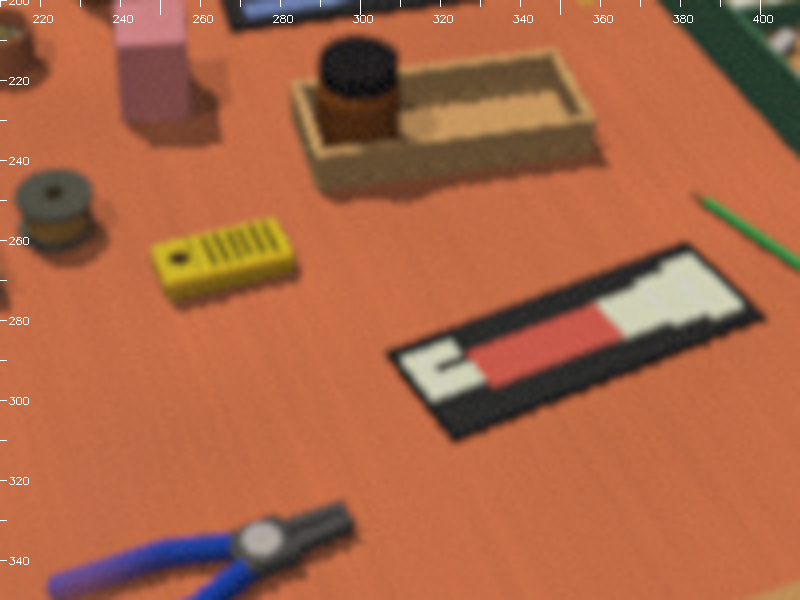

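View pics/b4.png

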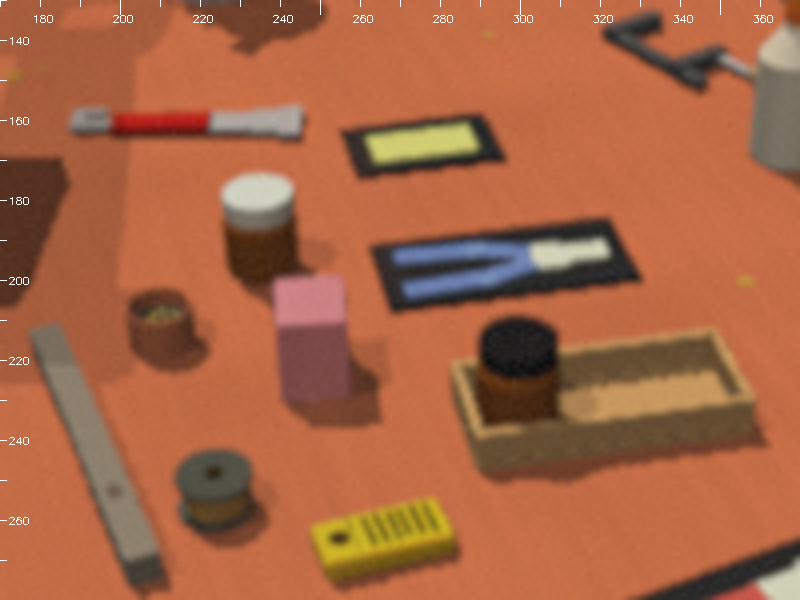

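```bash
python3 - <<'E'
from h import *
S=cam("scene");D=cam("side")
A={"cagemat":(.003,[(363,193),(387,186.5),(414,207),(390,215)],[(255.75,162.75),(291,159),(296.5,170),(260,174.5)]),
"pmat":(.003,[(301.25,208.5),(330.5,200.5),(368,238),(337,247.5)],[(263,191.75),(322.5,185),(330.25,200),(268.25,208)]),
"hmat":(.003,[(154,260),(181.5,247.7),(231,295),(206,308)],[(307.2,288.5),(324.5,310),(401.3,279.5),(382,260.7)]),
"crate":(.027,[(239,221.5),(300,255.5),(268,266)],[(283.25,221),(348.75,213),(358.75,230),(290,239.25)]),
# cage top z16, corners
"cage":(.016,[(196,211),(208,207.5),(220.5,221),(208,226)],[(248,262),(279,255),(284,262),(252.5,269)]),
"jarlid":(.062,[(313.5,167.5)],[(234.5,178)]),
"packlid":(.062,[(259,211)],[(299.5,216)]),
"foamtop":(.06,[(258,179),(276,176.5),(281.5,184.5),(262.5,189)],[(238.5,200),(256,199),(257,210.5),(240,211)]),
"plier pivot,tip,h":(.010,[(120.5,234.5),(130.5,246),(97,222),(114.5,214.5)],[(275.5,334.5),(297,328.5),(224,347)]),
"hive edge,hook, grip ends":(.008,[(376.5,179),(391,176),(364,148),(365,155),(374,166)],[(244.5,156),(245,164),(188,160),(198,160.5),(222.5,160)]),
}
for k,(z,a,b) in A.items():
    print(k); 
    for c,l in((S,a),(D,b)):
        print("  ",[tuple((p2w(c,p,z)[:2]*1000).round().astype(int).tolist()) for p in l])
print(w2p(S,[0,0,0]),w2p(D,[0,0,0]))
E
```

```text
cagemat
   [(530, 238), (538, 314), (648, 305), (643, 230)]
   [(535, 306), (647, 293), (640, 221), (528, 232)]
pmat
   [(506, 60), (515, 144), (686, 124), (676, 43)]
   [(510, 136), (681, 116), (672, 37), (501, 55)]
hmat
   [(506, -319), (497, -253), (686, -223), (693, -278)]
   [(494, -258), (505, -325), (695, -296), (685, -229)]
crate
   [(505, -112), (680, -58), (674, -131)]
   [(511, -45), (677, -65), (670, -137), (503, -118)]
cage
   [(397, -176), (398, -145), (466, -142), (469, -176)]
   [(393, -152), (466, -151), (469, -177), (397, -177)]
jarlid
   [(435, 143)]
   [(433, 138)]
packlid
   [(536, -76)]
   [(539, -84)]
foamtop
   [(408, -8), (421, 37), (462, 29), (455, -21)]
   [(418, 33), (461, 23), (450, -26), (411, -15)]
plier pivot,tip,h
   [(387, -358), (441, -350), (309, -392), (299, -349)]
   [(393, -358), (436, -357), (295, -356)]
hive edge,hook, grip ends
   [(499, 310), (508, 355), (336, 401), (373, 374), (439, 352)]
   [(510, 352), (499, 300), (335, 385), (365, 371), (439, 349)]
[200.21867412 139.48312851] [ 66.73700324 261.73496411]
```

```bash
cat >> h.py <<'E'
def Rdown(yaw):
    c,s=np.cos(np.radians(yaw)),np.sin(np.radians(yaw))
    return np.array([[c,s,0],[s,-c,0],[0,0,-1.]])
def go(*tg,show=True):
    """targets (x,y,z,yaw) mm/deg world; yaw = world angle of tool x"""
    o=ctrl.get_obs();Rc=R.from_rotvec(o["tool_rot"]).as_matrix()
    yaw=np.degrees(np.arctan2(Rc[1,0],Rc[0,0]))
    print("t%.2f"%o["t"],"pos",(o["tool_pos"]*1000).round(1),"yaw%.1f"%yaw,"open%.4f"%o["opening"],"q0 %.2f q6 %.2f"%(o["q"][0],o["q"][5]),"F",o["contact_force"].round(1))
    for t in tg:
        p=np.array(t[:3])/1000
        rv=np.degrees(R.from_matrix(Rc.T@Rdown(t[3])).as_rotvec())
        sh=Rc.T@(p-o["tool_pos"])
        print("  turn",rv.round(1).tolist(),"shift",sh.round(4).tolist(),"rows~",max(np.linalg.norm(sh)/.0417,np.linalg.norm(rv)/7.16).round(1))
E
python3 - <<'E'
from h import *
go((520,280,250,90))
E
```

```text
t0.15 pos [148.3 606.7 230.3] yaw76.3 open0.0855 q0 1.21 q6 -0.12 F [ 0.6  0.3 -0.2]
  turn [-0.0, 0.1, -13.7] shift [-0.229, 0.4387, -0.0194] rows~ 11.9
```

Request:
{"name": "jog_arm", "arguments": {
  "deltas": [
    [[0, 0, -13.7], [-0.229, 0.4387, -0.02], 0.085],
    [[0, 0, -13.7], [-0.229, 0.4387, -0.02], 0.085],
    [[0, 0, -13.7], [-0.229, 0.4387, -0.02], 0.085],
    [[0, 0, -13.7], [-0.229, 0.4387, -0.02], 0.085],
    [[0, 0, -13.7], [-0.229, 0.4387, -0.02], 0.085],
    [[0, 0, -13.7], [-0.229, 0.4387, -0.02], 0.085],
    [[0, 0, -13.7], [-0.229, 0.4387, -0.02], 0.085],
    [[0, 0, -13.7], [-0.229, 0.4387, -0.02], 0.085],
    [[0, 0, -13.7], [-0.229, 0.4387, -0.02], 0.085],
    [[0, 0, -13.7], [-0.229, 0.4387, -0.02], 0.085],
    [[0, 0, -13.7], [-0.229, 0.4387, -0.02], 0.085],
    [[0, 0, -13.7], [-0.229, 0.4387, -0.02], 0.085]
  ]
}}

```text
t: 1.15
tool_pos: [0.5215, 0.2785, 0.2512]
tool_rot: [2.223, 2.22, -0.0]
contact_force: [0.5, 0.8, 0.2]
opening: 0.0848
```

Request:
{"name": "jog_arm", "arguments": {
  "deltas": [
    [[0, 0, 0], [0, 0, 0], 0.085],
    [[0, 0, 0], [0, 0, 0], 0.085]
  ]
}}

```text
t: 1.32
tool_pos: [0.5212, 0.2789, 0.2508]
tool_rot: [-2.226, -2.216, 0.001]
contact_force: [0.0, 0.8, -0.0]
opening: 0.0849
```

```bash
python3 - <<'E'
from h import *
go((520,-20,250,90))
snap("wrist","w1")
E
```

```text
t1.32 pos [521.2 278.9 250.8] yaw89.8 open0.0849 q0 0.37 q6 -1.20 F [ 0.   0.8 -0. ]
  turn [-0.1, 0.0, -0.2] shift [-0.2989, 0.0001, 0.0008] rows~ 7.2
```

View pics/w1.png

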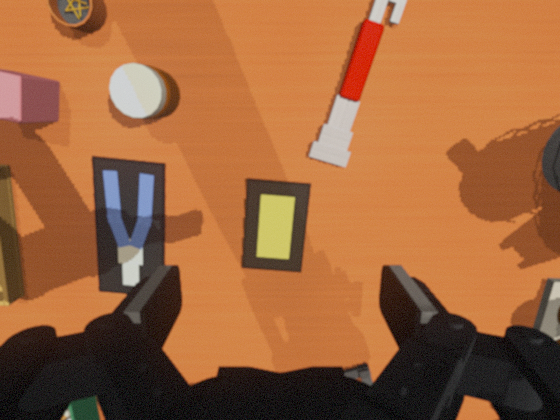

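Request:
{"name": "jog_arm", "arguments": {
  "deltas": [
    [[0, 0, 0], [-0.3, 0, 0], 0.085],
    [[0, 0, 0], [-0.3, 0, 0], 0.085],
    [[0, 0, 0], [-0.3, 0, 0], 0.085],
    [[0, 0, 0], [-0.3, 0, 0], 0.085],
    [[0, 0, 0], [-0.3, 0, 0], 0.085],
    [[0, 0, 0], [-0.3, 0, 0], 0.085],
    [[0, 0, 0], [-0.3, 0, 0], 0.085],
    [[0, 0, 0], [-0.3, 0, 0], 0.085],
    [[0, 0, 0], [-0.3, 0, 0], 0.085],
    [[0, 0, 0], [-0.3, 0, 0], 0.085]
  ]
}}

```text
t: 2.2
tool_pos: [0.5197, -0.0183, 0.2511]
tool_rot: [-2.221, -2.221, -0.001]
contact_force: [-0.2, -0.1, 0.4]
opening: 0.0849
```

```bash
python3 - <<'E'
from h import *
go((520,-20,250,90))
snap("wrist","w2")
E
```

```text
t2.20 pos [519.7 -18.3 251.1] yaw90.0 open0.0849 q0 -0.18 q6 -1.75 F [-0.2 -0.1  0.4]
  turn [-0.0, -0.1, 0.0] shift [-0.0017, 0.0003, 0.0011] rows~ 0.1
```

Request:
{"name": "jog_arm", "arguments": {
  "deltas": [
    [[0, 0, 0], [-0.22, -0.06, 0], 0.085],
    [[0, 0, 0], [-0.22, -0.06, 0], 0.085],
    [[0, 0, 0], [-0.22, -0.06, 0], 0.085],
    [[0, 0, 0], [-0.22, -0.06, 0], 0.085],
    [[0, 0, 0], [-0.22, -0.06, 0], 0.085],
    [[0, 0, 0], [-0.22, -0.06, 0], 0.085],
    [[0, 0, 0], [-0.22, -0.06, 0], 0.085],
    [[0, 0, 0], [-0.22, -0.06, 0], 0.085]
  ]
}}

```text
t: 2.92
tool_pos: [0.4603, -0.2384, 0.2511]
tool_rot: [-2.221, -2.221, -0.001]
contact_force: [0.2, 0.5, -1.0]
opening: 0.0853
```

```bash
python3 - <<'E'
from h import *
go((520,-240,250,90))
snap("wrist","w3")
for i,b in (("w1",[(0,0,280,210),(220,0,200,150),(210,165,140,105)]),): pass
crop("pics/w1.png","pics/c1.png",230,0,190,140,4)
crop("pics/w1.png","pics/c2.png",80,50,260,195,3)
E
```

```text
t2.92 pos [ 460.3 -238.4  251.1] yaw90.0 open0.0853 q0 -0.62 q6 -2.19 F [ 0.2  0.5 -1. ]
  turn [-0.0, -0.1, 0.0] shift [-0.0016, 0.0597, 0.0011] rows~ 1.4
```

View pics/w2.png

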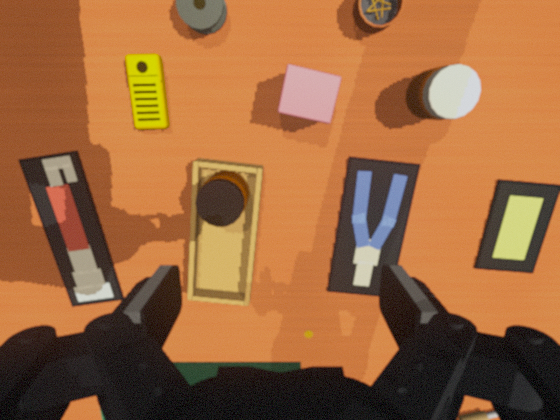

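View pics/w3.png

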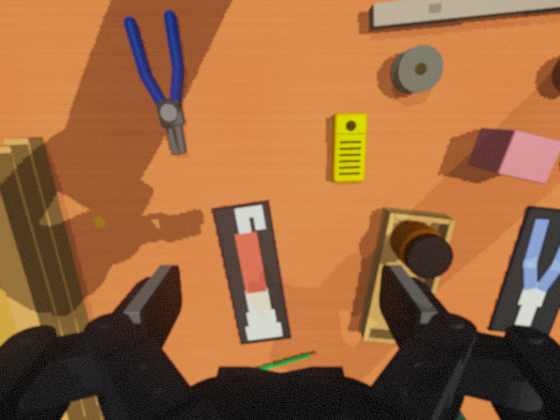

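View pics/c1.png

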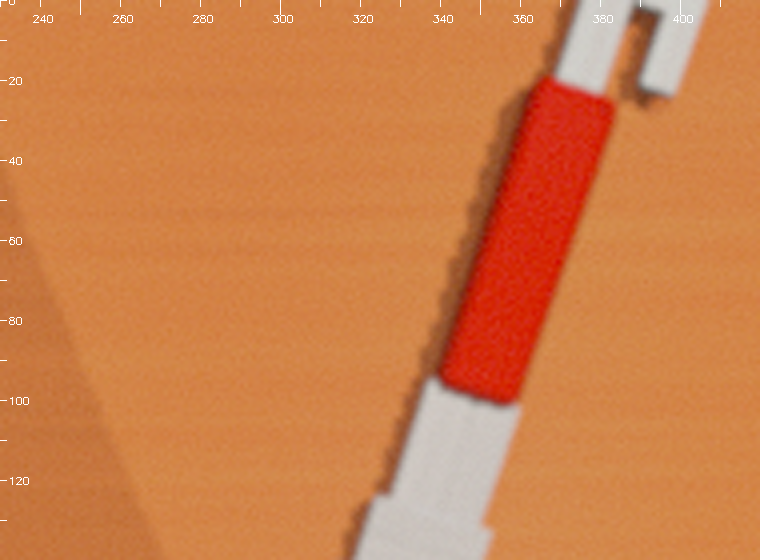

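View pics/c2.png

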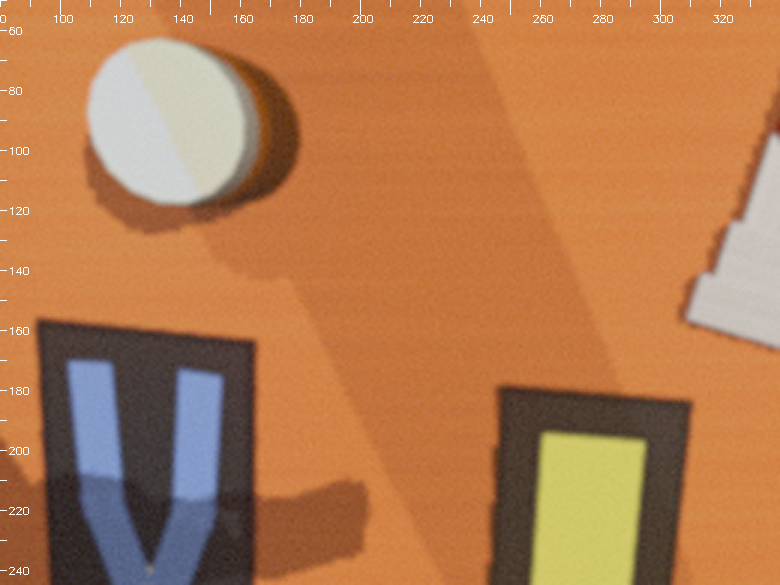

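```bash
python3 - <<'E'
from h import *
crop("pics/w2.png","pics/c3.png",100,30,200,150,4)
crop("pics/w2.png","pics/c4.png",170,145,200,165,4)
crop("pics/w2.png","pics/c5.png",320,50,240,180,3)
crop("pics/w3.png","pics/c6.png",110,0,200,160,4)
crop("pics/w3.png","pics/c7.png",200,190,150,160,4)
crop("pics/w2.png","pics/c8.png",320,150,240,160,3)
E
```

```text
(no output)
```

View pics/c3.png

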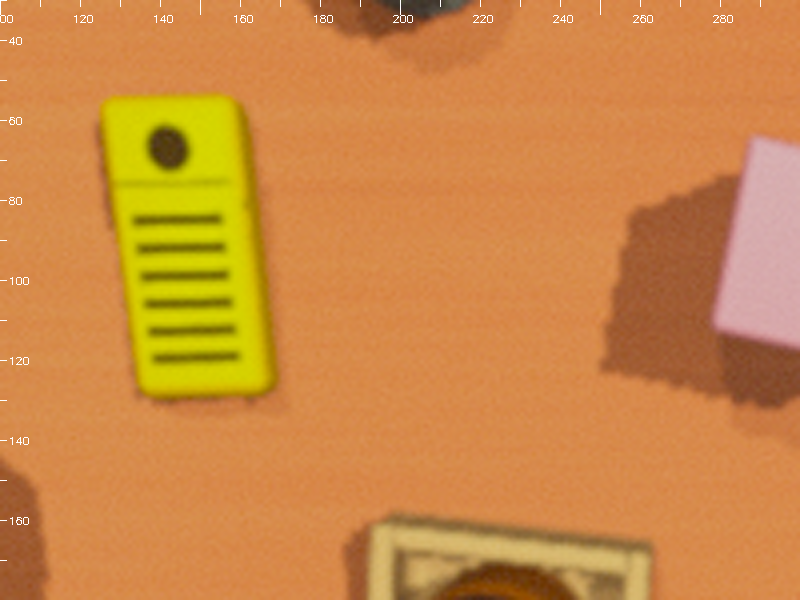

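View pics/c4.png

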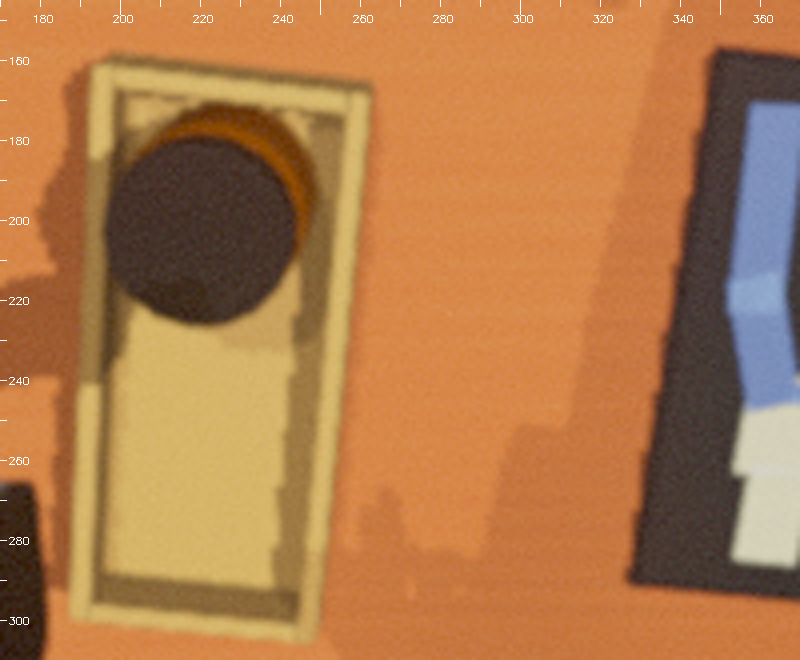

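View pics/c5.png

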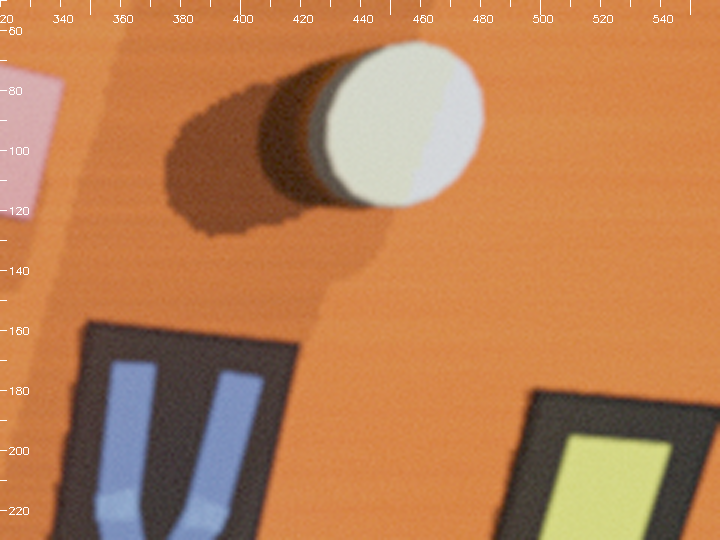

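View pics/c6.png

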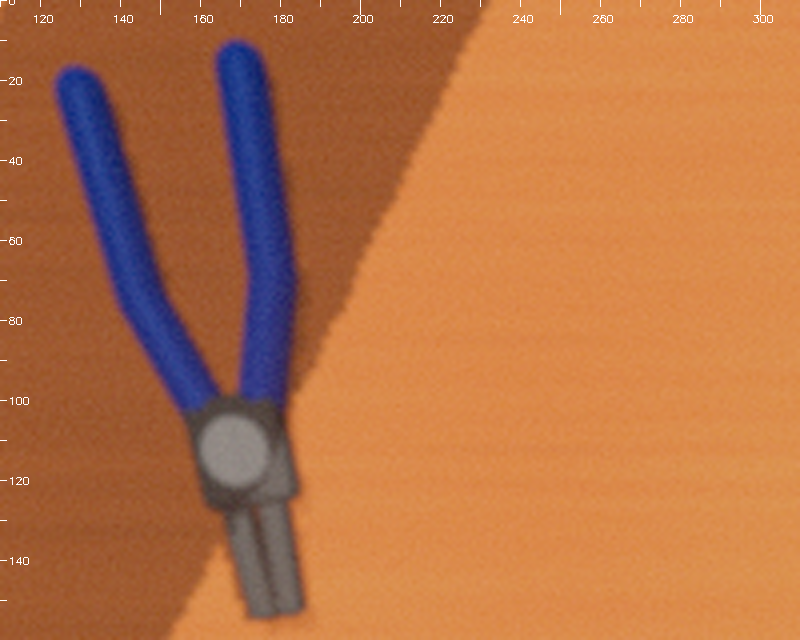

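View pics/c7.png

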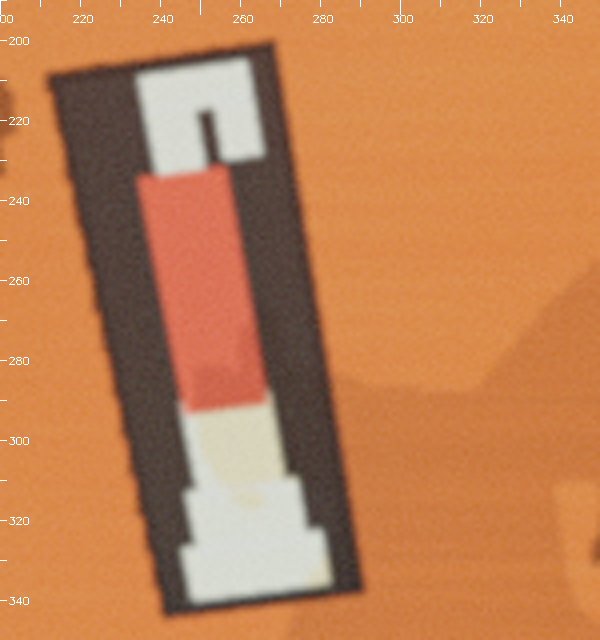

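View pics/c8.png

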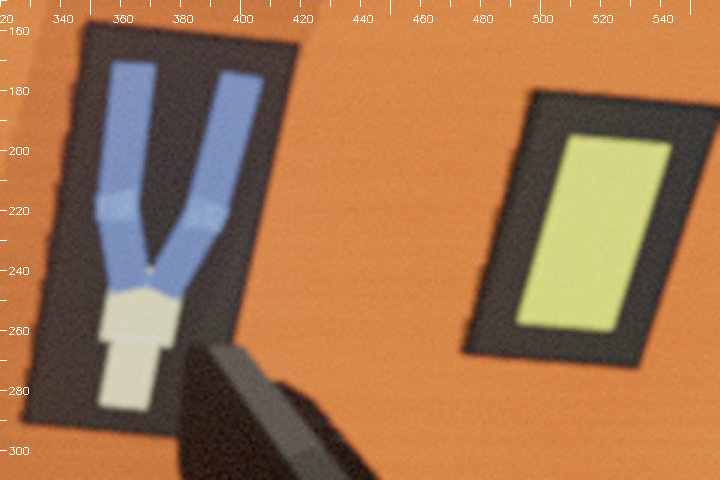

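```bash
cat > fit.py <<'E'
from h import *
from scipy.optimize import least_squares
def fit(name,obsv,x0):
    """obsv: list of (cam,[(lx,ly,z)...],[(u,v)...]) mm"""
    def f(p):
        c,s=np.cos(p[2]),np.sin(p[2]); r=[]
        for cm,L,U in obsv:
            for l,u in zip(L,U):
                w=np.array([p[0]+c*l[0]-s*l[1],p[1]+s*l[0]+c*l[1],l[2]])/1000
                r+=list(w2p(cm,w)-u)
        return np.array(r)
    s=least_squares(f,[x0[0],x0[1],np.radians(x0[2])],x_scale=[1,1,.01])
    print(name,"x%.1f y%.1f yaw%.1f"%(s.x[0],s.x[1],np.degrees(s.x[2])),"rms px %.2f"%np.sqrt(np.mean(s.fun**2)),s.fun.round(1).tolist())
def box(a,b,z): return [(-a/2,-b/2,z),(-a/2,b/2,z),(a/2,b/2,z),(a/2,-b/2,z)]
E
python3 - <<'E'
from fit import *
w1,w2,w3=camf("w1"),camf("w2"),camf("w3")
b=box(196,70,3); fit("hmat",[(w3,b,[(212.5,209),(268,200.7),(290.5,337.7),(241.2,343.5)])],(595,-275,8))
b=[(-60,-12,3),(-60,12,3),(20,12,3),(20,-12,3)]
fit("hmat via red",[(w3,b,[(234.5,234),(257,231.2),(267,290.5),(246.5,293)])],(595,-275,8))
b=box(176,84,3);i=[b[0],b[1],b[3]]
fit("pmat",[(w1,i,[(92.7,156.7),(165,164),(99.5,290)])],(595,90,-5))
fit("pmat",[(w2,i,[(348.3,157.3),(420,164.7),(327.4,290.6)])],(595,90,-5))
b=box(116,76,3);i=[b[0],b[2],b[3]]
fit("cmat",[(w1,b,[(246.7,178.7),(310.7,184),(300,271.5),(242,267.5)])],(590,270,-5))
fit("cmat",[(w2,i,[(497.3,180),(532.7,272.7),(474,267.3)])],(590,270,-5))
fit("crate",[(w2,box(172,76,27),[(193,161.5),(263,167),(248.7,305.2),(187.5,299.5)])],(590,-90,-5))
fit("cage",[(w2,box(76,36,16),[(125.5,54.3),(158.5,54),(167,128.2),(135,129)])],(430,-165,0))
fit("cage",[(w3,box(76,36,16),[(335,113.8),(367,113.8),(365.5,182.5),(334,181.5)])],(430,-165,0))
fit("foam",[(w2,box(44,52,60),[(287.5,63.7),(341.7,76.7),(330,122.7),(278.5,112)])],(435,5,-15))
fit("grip",[(w1,box(80,24,12),[(365,18.8),(384,25),(359,101),(339.7,94.5)])],(406,362,-15))
fit("plier",[(w3,[(0,0,13),(48,0,9),(-97+5,-22.5,9),(-97+5,22.5,9),(17,-13,11),(17,13,11)],[(168.7,112.8),(179.2,153.5),(129.5,19),(169.5,13),(163,127),(184.5,123.5)])],(390,-358,10))
print("jar",p2w(w1,(135.5,90.4),.062)*1000,p2w(w2,(455,91.5),.062)*1000,"packed",p2w(w2,(220.6,202.7),.062)*1000)
print("spool",p2w(w2,(200,5),.02)*1000,"pot",p2w(w1,(72,6),.03)*1000,p2w(w2,(379,8),.03)*1000)
E
```

```text
hmat x594.2 y-272.6 yaw8.3 rms px 0.92 [-1.1, -0.8, 0.9, -0.7, 0.9, 0.7, -0.6, 1.3]
hmat via red x594.0 y-272.3 yaw8.2 rms px 1.16 [1.8, 0.7, -1.5, 0.9, -1.3, -0.9, 0.9, -1.0]
pmat x591.1 y94.6 yaw-6.4 rms px 0.86 [-0.4, -0.8, 0.7, -0.5, -0.4, 1.7]
pmat x592.0 y92.8 yaw-6.0 rms px 0.77 [0.2, -0.6, 0.2, -0.6, -0.5, 1.6]
cmat x587.1 y271.4 yaw-5.2 rms px 0.70 [-0.3, -0.7, 0.3, -0.6, 0.9, 1.1, -0.8, 0.5]
cmat x587.3 y269.6 yaw-4.5 rms px 0.72 [0.1, -1.2, -0.0, 0.0, -0.0, 1.3]
crate x590.0 y-85.0 yaw-6.5 rms px 0.65 [-0.2, -1.4, -0.3, 0.8, 0.6, 0.6, -0.1, 0.2]
cage x430.5 y-159.3 yaw0.8 rms px 0.83 [-1.1, -0.6, 1.0, -0.9, 0.6, 1.0, -0.5, 0.7]
cage x430.7 y-161.0 yaw1.6 rms px 0.84 [-0.4, -0.0, 1.1, -1.1, -0.3, -0.3, -0.4, 1.6]
foam x434.5 y9.0 yaw-12.0 rms px 0.79 [-0.3, -0.5, 0.7, -0.9, 0.6, 1.3, -1.1, 0.3]
grip x401.6 y363.9 yaw-16.6 rms px 1.82 [-1.0, -2.5, 2.3, -1.3, 0.2, 2.2, -1.6, 2.1]
plier x389.0 y-358.4 yaw7.8 rms px 1.21 [0.3, -2.8, 0.7, 0.4, -1.6, 0.9, 1.7, 0.0, -1.4, 0.7, 0.2, 0.8]
jar [431.60743501 145.14883904  62.        ] [432.37121601 143.71424014  62.        ] packed [538.64621769 -79.05179333  62.        ]
spool [349.75350987 -96.51674696  20.        ] pot [353.53079219  81.32680648  30.        ] [355.27857706  76.11854747  30.        ]
```

```bash
python3 - <<'E'
from h import *
go((391,-358,100,97.8))
E
```

```text
t2.97 pos [ 460.5 -237.8  251.1] yaw90.1 open0.0846 q0 -0.62 q6 -2.19 F [-0.4  0.2 -0.5]
  turn [0.0, -0.1, -7.7] shift [-0.1203, -0.0697, 0.151] rows~ 4.9
```

Request:
{"name": "jog_arm", "arguments": {
  "deltas": [
    [[0, 0, -7.7], [-0.12, -0.07, 0.151], 0.055],
    [[0, 0, -7.7], [-0.12, -0.07, 0.151], 0.055],
    [[0, 0, -7.7], [-0.12, -0.07, 0.151], 0.055],
    [[0, 0, -7.7], [-0.12, -0.07, 0.151], 0.055],
    [[0, 0, -7.7], [-0.12, -0.07, 0.151], 0.055],
    [[0, 0, -7.7], [-0.12, -0.07, 0.151], 0.055],
    [[0, 0, -7.7], [-0.12, -0.07, 0.151], 0.055],
    [[0, 0, -7.7], [-0.12, -0.07, 0.151], 0.055]
  ]
}}

```text
t: 3.63
tool_pos: [0.3913, -0.3583, 0.101]
tool_rot: [2.065, 2.367, 0.001]
contact_force: [-0.8, 0.1, 1.1]
opening: 0.0552
```

```bash
python3 - <<'E'
from h import *
go((391,-358,4,97.8))
snap("wrist","w4")
c=camf("w4")
print(w2p(c,[.389,-.3584,.013]),w2p(c,[.389,-.3584,.0]))
E
```

```text
t3.63 pos [ 391.3 -358.3  101. ] yaw97.8 open0.0552 q0 -0.88 q6 -2.59 F [-0.8  0.1  1.1]
  turn [0.1, 0.0, -0.0] shift [0.0003, -0.0004, 0.097] rows~ 2.3
[281.18938263 210.86554946] [281.1448671  205.87101283]
```

View pics/w4.png

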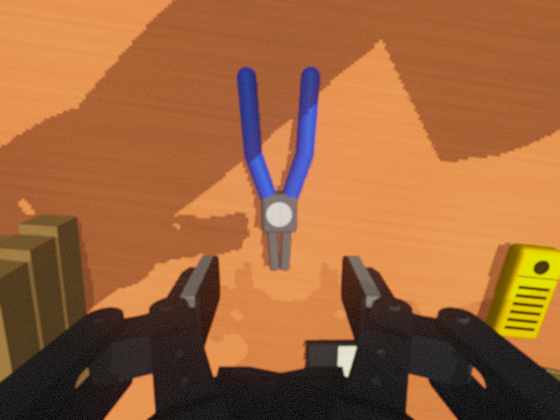

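Request:
{"name": "jog_arm", "arguments": {
  "deltas": [
    [[0, 0, 0], [-0.001, 0.002, 0.04], 0.055],
    [[0, 0, 0], [-0.001, 0.002, 0.08], 0.055],
    [[0, 0, 0], [-0.001, 0.002, 0.09], 0.055],
    [[0, 0, 0], [-0.001, 0.002, 0.097], 0.055],
    [[0, 0, 0], [-0.001, 0.002, 0.097], 0.055],
    [[0, 0, 0], [-0.001, 0.002, 0.097], 0.055],
    [[0, 0, 0], [-0.001, 0.002, 0.097], 0.015],
    [[0, 0, 0], [-0.001, 0.002, 0.097], 0.015],
    [[0, 0, 0], [-0.001, 0.002, 0.097], 0.015],
    [[0, 0, 0], [-0.001, 0.002, 0.097], 0.015]
  ],
  "squeeze": 50
}}

```text
t: 4.52
tool_pos: [0.3931, -0.3614, 0.0056]
tool_rot: [2.066, 2.362, -0.0]
contact_force: [1.0, 1.8, 6.4]
opening: 0.0244
```

```bash
python3 - <<'E'
from h import *
go((393,-359,60,97.8),(616,91,60,83.8))
E
```

```text
t4.52 pos [ 393.1 -361.4    5.6] yaw97.6 open0.0244 q0 -0.88 q6 -2.59 F [1.  1.8 6.4]
  turn [0.1, 0.2, -0.2] shift [0.0023, 0.0004, -0.0544] rows~ 1.3
  turn [0.1, 0.1, 13.8] shift [0.4186, 0.2813, -0.0549] rows~ 12.2
```

Request:
{"name": "jog_arm", "arguments": {
  "deltas": [
    [[0, 0, 0], [0, 0, -0.02], 0.015],
    [[0, 0, 0], [0, 0, -0.06], 0.015],
    [[0, 0, 0], [0, 0, -0.1], 0.015],
    [[0, 0, 0], [0, 0, -0.14], 0.015],
    [[0, 0, 0], [0, 0, -0.14], 0.015],
    [[0, 0, 0], [0, 0, -0.14], 0.015]
  ]
}}

```text
t: 5.02
tool_pos: [0.3933, -0.3621, 0.1475]
tool_rot: [2.063, 2.359, -0.002]
contact_force: [-0.3, 1.0, -1.5]
opening: 0.0242
```

```bash
python3 - <<'E'
from h import *
go((618,91,145,83.8))
snap("wrist","w5")
E
```

```text
t5.02 pos [ 393.3 -362.1  147.5] yaw97.7 open0.0242 q0 -0.88 q6 -2.59 F [-0.3  1.  -1.5]
  turn [0.3, 0.4, 13.9] shift [0.4191, 0.283, 0.0008] rows~ 12.1
```

View pics/w5.png

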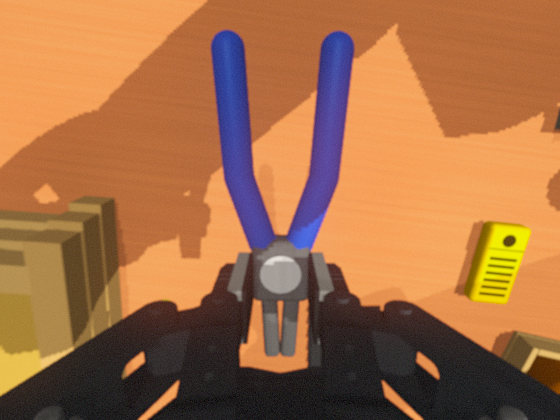

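```bash
cat >> h.py <<'E'
def p2tool(uv,z):
    """pixel -> tool frame point at tool z (m; negative = above TCP)"""
    c=calibration("wrist");T=c["tool_from_camera"]
    d=np.linalg.inv(c["mtx"])@np.array([uv[0],uv[1],1.]); d=T[:3,:3]@(d*[1,-1,-1])
    o=T[:3,3]; return (o+d*(z-o[2])/d[2])*1000
E
python3 - <<'E'
from h import *
print(p2tool((280,275),-.0075).round(1),p2tool((279.5,354),-.004).round(1),p2tool((228,42),-.004).round(1),p2tool((340,42),-.004).round(1))
E
```

```text
[-0.6 -1.5 -7.5] [-0.9 42.7 -4. ] [-19.7 -95.3  -4. ] [ 21.9 -95.2  -4. ]
```

Request:
{"name": "jog_arm", "arguments": {
  "deltas": [
    [[0, 0, 13], [0.419, 0.283, 0], 0.015],
    [[0, 0, 13], [0.419, 0.283, 0], 0.015],
    [[0, 0, 13], [0.419, 0.283, 0], 0.015],
    [[0, 0, 13], [0.419, 0.283, 0], 0.015],
    [[0, 0, 13], [0.419, 0.283, 0], 0.015],
    [[0, 0, 13], [0.419, 0.283, 0], 0.015],
    [[0, 0, 13], [0.419, 0.283, 0], 0.015],
    [[0, 0, 13], [0.419, 0.283, 0], 0.015],
    [[0, 0, 13], [0.419, 0.283, 0], 0.015],
    [[0, 0, 13], [0.419, 0.283, 0], 0.015],
    [[0, 0, 13], [0.419, 0.283, 0], 0.015],
    [[0, 0, 13], [0.419, 0.283, 0], 0.015]
  ]
}}

```text
t: 6.07
tool_pos: [0.6107, 0.0858, 0.1399]
tool_rot: [-2.32, -2.114, 0.006]
contact_force: [0.9, -0.7, -1.6]
opening: 0.0245
```

```bash
python3 - <<'E'
from h import *
go((618,91.5,60,84.6))
E
```

```text
t6.07 pos [610.7  85.8 139.9] yaw84.7 open0.0245 q0 0.02 q6 -1.46 F [ 0.9 -0.7 -1.6]
  turn [-0.3, 0.0, 0.1] shift [0.0065, 0.0072, 0.0799] rows~ 1.9
```

Request:
{"name": "jog_arm", "arguments": {
  "deltas": [
    [[0, 0, 0], [0, 0, 0.04], 0.015],
    [[0, 0, 0], [0, 0, 0.08], 0.015],
    [[0, 0, 0], [0, 0, 0.08], 0.015],
    [[0, 0, 0], [0, 0, 0.08], 0.015],
    [[0, 0, 0], [0, 0, 0.08], 0.015]
  ]
}}

```text
t: 6.48
tool_pos: [0.6117, 0.0834, 0.0631]
tool_rot: [-2.323, -2.114, 0.001]
contact_force: [0.6, 0.1, -0.7]
opening: 0.0245
```

```bash
python3 - <<'E'
from h import *
go((618,91.5,12,84.6))
snap("wrist","w6")
E
```

```text
t6.48 pos [611.7  83.4  63.1] yaw84.6 open0.0245 q0 0.02 q6 -1.46 F [ 0.6  0.1 -0.7]
  turn [-0.1, 0.0, 0.0] shift [0.0086, 0.0056, 0.0511] rows~ 1.3
```

View pics/w6.png

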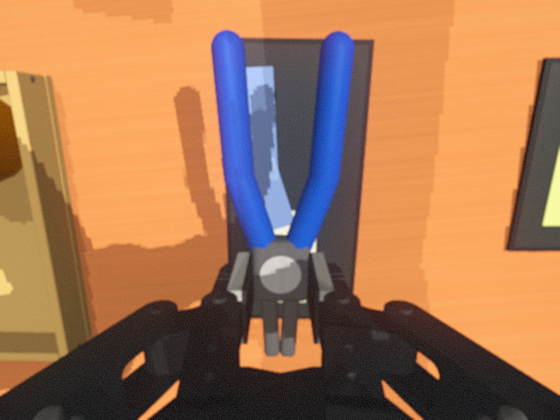

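Request:
{"name": "jog_arm", "arguments": {
  "deltas": [
    [[0, 0, 0], [0.0085, 0.0055, 0.02], 0.015],
    [[0, 0, 0], [0.0085, 0.0055, 0.035], 0.015],
    [[0, 0, 0], [0.0085, 0.0055, 0.04], 0.015],
    [[0, 0, 0], [0.0085, 0.0055, 0.04], 0.015],
    [[0, 0, 0], [0.0085, 0.0055, 0.04], 0.015]
  ]
}}

```text
t: 6.95
tool_pos: [0.6181, 0.0913, 0.0236]
tool_rot: [-2.323, -2.115, 0.0]
contact_force: [0.7, 0.2, -1.3]
opening: 0.024
```

```bash
python3 - <<'E'
from h import *
go((618,91.5,9,84.6))
snap("wrist","w7")
c=camf("w7")
a=np.radians(-6.2)
for l in [(-88,-42),(-88,42),(88,42)]:
    print(w2p(c,[(591.5+np.cos(a)*l[0]-np.sin(a)*l[1])/1000,(93.7+np.sin(a)*l[0]+np.cos(a)*l[1])/1000,.003]))
E
```

```text
t6.95 pos [618.1  91.3  23.6] yaw84.6 open0.0240 q0 0.03 q6 -1.45 F [ 0.7  0.2 -1.3]
  turn [-0.0, 0.0, 0.0] shift [0.0002, -0.0002, 0.0146] rows~ 0.4
[184.47693733   1.27791768]
[382.14336113   4.04615574]
[352.20076247 352.0325761 ]
```

View pics/w7.png

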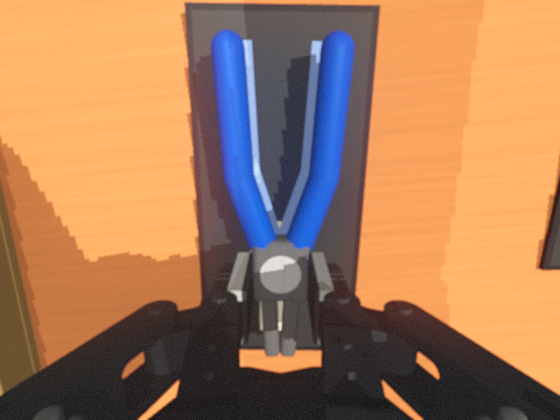

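Request:
{"name": "jog_arm", "arguments": {
  "deltas": [
    [[0, 0, 0], [0, 0, 0.008], 0.015],
    [[0, 0, 0], [0, 0, 0.0145], 0.015],
    [[0, 0, 0], [0, 0, 0.0145], 0.015],
    [[0, 0, 0], [0, 0, 0.0145], 0.015],
    [[0, 0, 0], [0, 0, 0.0145], 0.05],
    [[0, 0, 0], [0, 0, 0.0145], 0.05],
    [[0, 0, 0], [0, 0, 0.0145], 0.05],
    [[0, 0, 0], [0, 0, -0.02], 0.05],
    [[0, 0, 0], [0, 0, -0.06], 0.05],
    [[0, 0, 0], [0, 0, -0.1], 0.05],
    [[0, 0, 0], [0, 0, -0.1], 0.05],
    [[0, 0, 0], [0, 0, -0.1], 0.05]
  ]
}}

```text
t: 8.0
tool_pos: [0.6209, 0.0919, 0.1279]
tool_rot: [2.318, 2.112, 0.01]
contact_force: [-0.5, 0.4, -1.2]
opening: 0.0497
```

```bash
python3 - <<'E'
from h import *
go((402,364,110,73.4))
snap("wrist","w8")
E
```

```text
t8.00 pos [620.9  91.9 127.9] yaw84.7 open0.0497 q0 0.03 q6 -1.45 F [-0.5  0.4 -1.2]
  turn [0.5, -0.1, 11.3] shift [0.2506, -0.2434, 0.0162] rows~ 8.4
```

View pics/w8.png

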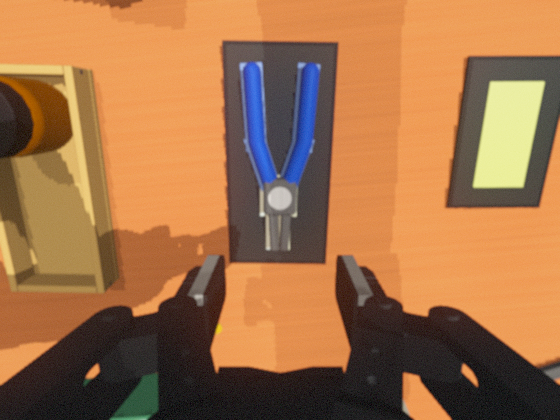

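Request:
{"name": "jog_arm", "arguments": {
  "deltas": [
    [[0, 0, 11.3], [0.2505, -0.2435, 0.016], 0.055],
    [[0, 0, 11.3], [0.2505, -0.2435, 0.016], 0.055],
    [[0, 0, 11.3], [0.2505, -0.2435, 0.016], 0.055],
    [[0, 0, 11.3], [0.2505, -0.2435, 0.016], 0.055],
    [[0, 0, 11.3], [0.2505, -0.2435, 0.016], 0.055],
    [[0, 0, 11.3], [0.2505, -0.2435, 0.016], 0.055],
    [[0, 0, 11.3], [0.2505, -0.2435, 0.016], 0.055],
    [[0, 0, 11.3], [0.2505, -0.2435, 0.016], 0.055],
    [[0, 0, 11.3], [0.2505, -0.2435, 0.016], 0.055],
    [[0, 0, 11.3], [0.2505, -0.2435, 0.016], 0.055],
    [[0, 0, 11.3], [0.2505, -0.2435, 0.016], 0.055],
    [[0, 0, 11.3], [0.2505, -0.2435, 0.016], 0.055]
  ]
}}

```text
t: 9.05
tool_pos: [0.3988, 0.3628, 0.1059]
tool_rot: [2.519, 1.876, -0.004]
contact_force: [0.2, 0.1, -0.6]
opening: 0.0549
```

```bash
python3 - <<'E'
from h import *
go((402,364,5,73.4))
snap("wrist","w9")
E
```

```text
t9.05 pos [398.8 362.8 105.9] yaw73.3 open0.0549 q0 0.60 q6 -0.68 F [ 0.2  0.1 -0.6]
  turn [-0.1, 0.1, -0.1] shift [0.0023, 0.0028, 0.1008] rows~ 2.4
```

View pics/w9.png

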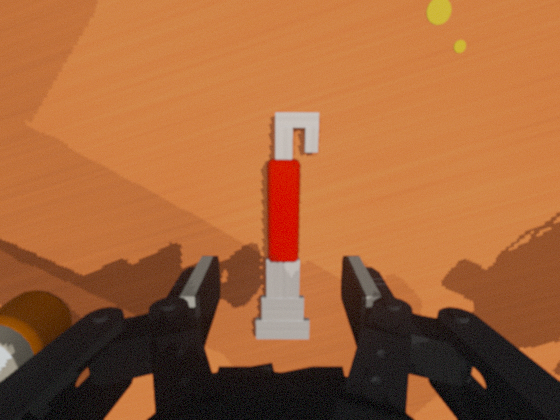

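```bash
python3 - <<'E'
from fit import *
c=camf("w9")
fit("grip",[(c,box(80,24,12),[(268.5,160),(300,160),(299,262),(267,262)])],(402,364,-16.6))
E
```

```text
grip x400.7 y364.3 yaw-17.2 rms px 1.32 [-1.5, -1.5, 1.5, -1.2, -0.2, 1.8, 0.3, 1.5]
```

Request:
{"name": "jog_arm", "arguments": {
  "deltas": [
    [[0, 0, 0.5], [0.002, 0.0015, 0.04], 0.055],
    [[0, 0, 0.5], [0.002, 0.0015, 0.08], 0.055],
    [[0, 0, 0.5], [0.002, 0.0015, 0.095], 0.055],
    [[0, 0, 0.5], [0.002, 0.0015, 0.1005], 0.055],
    [[0, 0, 0.5], [0.002, 0.0015, 0.1005], 0.055],
    [[0, 0, 0.5], [0.002, 0.0015, 0.1005], 0.055],
    [[0, 0, 0.5], [0.002, 0.0015, 0.1005], 0.015],
    [[0, 0, 0.5], [0.002, 0.0015, 0.1005], 0.015],
    [[0, 0, 0.5], [0.002, 0.0015, 0.1005], 0.015],
    [[0, 0, 0.5], [0.002, 0.0015, 0.1005], 0.015]
  ],
  "squeeze": 60
}}

```text
t: 9.93
tool_pos: [0.4026, 0.366, 0.0091]
tool_rot: [2.527, 1.865, 0.005]
contact_force: [-0.3, -2.0, 5.6]
opening: 0.0208
```

Request:
{"name": "jog_arm", "arguments": {
  "deltas": [
    [[0, 0, 0], [0, 0, -0.02], 0.015],
    [[0, 0, 0], [0, 0, -0.06], 0.015],
    [[0, 0, 0], [0, 0, -0.1], 0.015],
    [[0, 0, 0], [0, 0, -0.13], 0.015],
    [[0, 0, 0], [0, 0, -0.13], 0.015],
    [[0, 0, 0], [0, 0, -0.13], 0.015]
  ]
}}

```text
t: 10.43
tool_pos: [0.4025, 0.3664, 0.14]
tool_rot: [2.527, 1.866, 0.01]
contact_force: [0.5, 0.3, -3.7]
opening: 0.021
```

```bash
python3 - <<'E'
from h import *
go((574,-275,130,98.2))
snap("wrist","w10")
E
```

```text
t10.43 pos [402.5 366.4 140. ] yaw72.9 open0.0210 q0 0.60 q6 -0.67 F [ 0.5  0.3 -3.7]
  turn [0.3, -0.2, -25.3] shift [-0.5625, 0.3527, 0.0085] rows~ 15.9
```

View pics/w10.png

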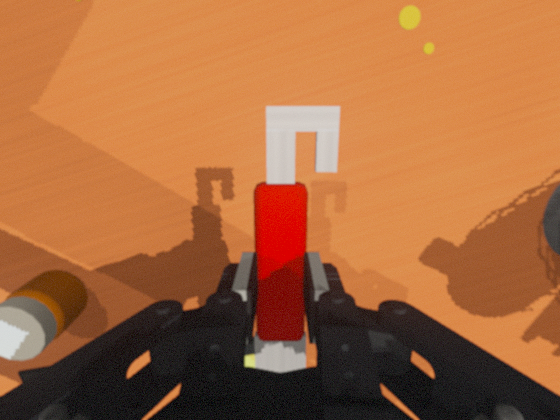

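```bash
python3 - <<'E'
from h import *
for p in [(254,184),(308,184),(304,339),(257,339)]: print(p2tool(p,-.003).round(1))
E
```

```text
[-11.2 -41.2  -3. ]
[ 11.4 -41.1  -3. ]
[11.1 35.1 -3. ]
[-11.6  35.   -3. ]
```

Request:
{"name": "jog_arm", "arguments": {
  "deltas": [
    [[0, 0, -25.3], [-0.5625, 0.356, 0], 0.015],
    [[0, 0, -25.3], [-0.5625, 0.356, 0], 0.015],
    [[0, 0, -25.3], [-0.5625, 0.356, 0], 0.015],
    [[0, 0, -25.3], [-0.5625, 0.356, 0], 0.015],
    [[0, 0, -25.3], [-0.5625, 0.356, 0], 0.015],
    [[0, 0, -25.3], [-0.5625, 0.356, 0], 0.015],
    [[0, 0, -25.3], [-0.5625, 0.356, 0], 0.015],
    [[0, 0, -25.3], [-0.5625, 0.356, 0], 0.015],
    [[0, 0, -25.3], [-0.5625, 0.356, 0], 0.015],
    [[0, 0, -25.3], [-0.5625, 0.356, 0], 0.015],
    [[0, 0, -25.3], [-0.5625, 0.356, 0], 0.015],
    [[0, 0, -25.3], [-0.5625, 0.356, 0], 0.015]
  ]
}}

```text
t: 11.48
tool_pos: [0.527, -0.1055, 0.1337]
tool_rot: [-2.055, -2.37, 0.003]
contact_force: [0.8, 0.4, -2.4]
opening: 0.0208
```

```bash
python3 - <<'E'
from h import *
go((577,-275,60,98.2))
E
```

```text
t11.48 pos [ 527.  -105.5  133.7] yaw98.1 open0.0208 q0 -0.34 q6 -2.05 F [ 0.8  0.4 -2.4]
  turn [-0.3, -0.1, -0.1] shift [-0.1751, 0.0258, 0.0732] rows~ 4.6
```

Request:
{"name": "jog_arm", "arguments": {
  "deltas": [
    [[0, 0, 0], [-0.172, 0.026, 0], 0.015],
    [[0, 0, 0], [-0.172, 0.026, 0], 0.015],
    [[0, 0, 0], [-0.172, 0.026, 0], 0.015],
    [[0, 0, 0], [-0.172, 0.026, 0], 0.015],
    [[0, 0, 0], [-0.172, 0.026, 0.04], 0.015],
    [[0, 0, 0], [-0.172, 0.026, 0.075], 0.015],
    [[0, 0, 0], [-0.172, 0.026, 0.075], 0.015],
    [[0, 0, 0], [-0.172, 0.026, 0.075], 0.015],
    [[0, 0, 0], [-0.172, 0.026, 0.075], 0.015]
  ]
}}

```text
t: 12.23
tool_pos: [0.5786, -0.2699, 0.0616]
tool_rot: [-2.056, -2.374, 0.0]
contact_force: [-0.4, -0.6, -1.3]
opening: 0.0212
```

```bash
python3 - <<'E'
from h import *
go((577.3,-274.9,30,98.2))
E
```

```text
t12.23 pos [ 578.6 -269.9   61.6] yaw98.2 open0.0212 q0 -0.55 q6 -2.27 F [-0.4 -0.6 -1.3]
  turn [-0.1, -0.0, -0.0] shift [-0.0048, -0.0019, 0.0316] rows~ 0.8
```

Request:
{"name": "jog_arm", "arguments": {
  "deltas": [
    [[0, 0, 0], [-0.005, -0.002, 0.025], 0.015],
    [[0, 0, 0], [-0.005, -0.002, 0.032], 0.015],
    [[0, 0, 0], [-0.005, -0.002, 0.032], 0.015],
    [[0, 0, 0], [-0.005, -0.002, 0.032], 0.015]
  ]
}}

```text
t: 12.57
tool_pos: [0.578, -0.2754, 0.031]
tool_rot: [2.057, 2.374, 0.0]
contact_force: [0.0, 0.2, -0.8]
opening: 0.021
```

```bash
python3 - <<'E'
from h import *
go((577.3,-274.9,13,98.2))
snap("wrist","w11")
E
```

```text
t12.57 pos [ 578.  -275.4   31. ] yaw98.2 open0.0210 q0 -0.56 q6 -2.27 F [ 0.   0.2 -0.8]
  turn [0.0, 0.0, -0.0] shift [0.0006, -0.0007, 0.018] rows~ 0.4
```

View pics/w11.png

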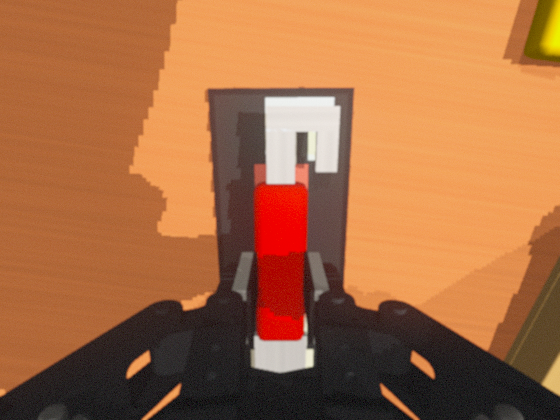

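```bash
python3 - <<'E'
from h import *
c=camf("w11")
d=np.load("pics/w11.npz");Rt=R.from_rotvec(d["r"]).as_matrix()
for x,y in [(-12,-75),(24,-75),(-12,-43),(12,-43)]:
    p=d["p"]+Rt@np.array([x,y,0])/1000; p[2]=.003
    print((x,y),w2p(c,p).round(1))
E
```

```text
(-12, -75) [255.9 101.4]
(24, -75) [331.1 101.3]
(-12, -43) [257.3 167.9]
(12, -43) [304.8 167.8]
```

Request:
{"name": "jog_arm", "arguments": {
  "deltas": [
    [[0, 0, 0], [0.0003, -0.0015, 0.01], 0.015],
    [[0, 0, 0], [0.0003, -0.0015, 0.018], 0.015],
    [[0, 0, 0], [0.0003, -0.0015, 0.018], 0.015],
    [[0, 0, 0], [0.0003, -0.0015, 0.018], 0.015],
    [[0, 0, 0], [0.0003, -0.0015, 0.018], 0.015]
  ]
}}

```text
t: 13.03
tool_pos: [0.5764, -0.276, 0.0121]
tool_rot: [2.057, 2.373, 0.0]
contact_force: [0.3, -0.6, -0.1]
opening: 0.0208
```

Request:
{"name": "jog_arm", "arguments": {
  "deltas": [
    [[0, 0, 0], [0, 0, 0], 0.05],
    [[0, 0, 0], [0, 0, 0], 0.05],
    [[0, 0, 0], [0, 0, 0], 0.05],
    [[0, 0, 0], [0, 0, -0.02], 0.05],
    [[0, 0, 0], [0, 0, -0.06], 0.05],
    [[0, 0, 0], [0, 0, -0.1], 0.05],
    [[0, 0, 0], [0, 0, -0.12], 0.05],
    [[0, 0, 0], [0, 0, -0.12], 0.05]
  ]
}}

```text
t: 13.7
tool_pos: [0.5796, -0.2778, 0.1396]
tool_rot: [2.05, 2.365, 0.003]
contact_force: [0.4, -0.7, 0.6]
opening: 0.0497
```

```bash
python3 - <<'E'
from h import *
go((430.6,-160,90,91.2))
snap("wrist","w12")
E
```

```text
t13.70 pos [ 579.6 -277.8  139.6] yaw98.2 open0.0497 q0 -0.56 q6 -2.28 F [ 0.4 -0.7  0.6]
  turn [0.6, 0.4, 7.0] shift [0.1381, -0.1312, 0.0474] rows~ 4.7
```

View pics/w12.png

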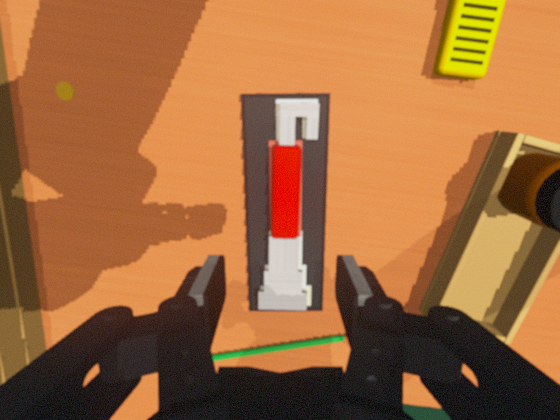

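Request:
{"name": "jog_arm", "arguments": {
  "deltas": [
    [[0.5, 0.3, 7], [0.138, -0.131, 0.03], 0.06],
    [[0.5, 0.3, 7], [0.138, -0.131, 0.03], 0.06],
    [[0.5, 0.3, 7], [0.138, -0.131, 0.03], 0.06],
    [[0.5, 0.3, 7], [0.138, -0.131, 0.03], 0.06],
    [[0.5, 0.3, 7], [0.138, -0.131, 0.03], 0.06],
    [[0.5, 0.3, 7], [0.138, -0.131, 0.03], 0.06],
    [[0.5, 0.3, 7], [0.138, -0.131, 0.03], 0.06],
    [[0.5, 0.3, 7], [0.138, -0.131, 0.03], 0.06]
  ]
}}

```text
t: 14.42
tool_pos: [0.427, -0.1579, 0.1014]
tool_rot: [-2.192, -2.237, 0.005]
contact_force: [0.7, 0.3, 0.6]
opening: 0.0602
```

```bash
python3 - <<'E'
from h import *
go((430.6,-160,8,91.2))
snap("wrist","w13")
E
```

```text
t14.42 pos [ 427.  -157.9  101.4] yaw91.2 open0.0602 q0 -0.52 q6 -2.11 F [0.7 0.3 0.6]
  turn [-0.5, -0.3, -0.0] shift [-0.0027, 0.0044, 0.0933] rows~ 2.2
```

View pics/w13.png

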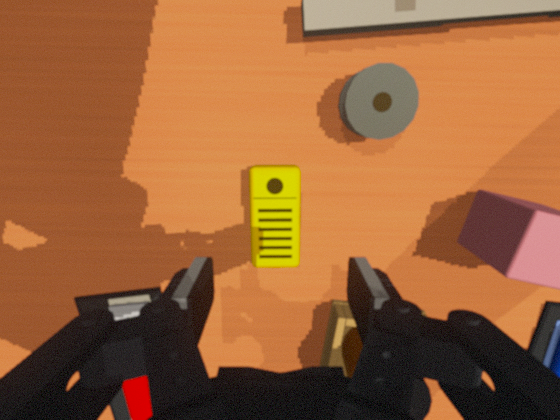

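```bash
python3 - <<'E'
from fit import *
c=camf("w13")
fit("cage",[(c,box(76,36,16),[(250,165),(299.5,165),(300,267),(252,267)])],(430,-160,1))
E
```

```text
cage x428.6 y-161.3 yaw1.4 rms px 1.04 [-1.8, -0.2, 2.0, -0.6, 0.3, 0.3, -0.5, 0.7]
```

Request:
{"name": "jog_arm", "arguments": {
  "deltas": [
    [[-0.5, -0.3, 0], [-0.0034, 0.0034, 0.04], 0.06],
    [[-0.5, -0.3, 0], [-0.0034, 0.0034, 0.08], 0.06],
    [[-0.5, -0.3, 0], [-0.0034, 0.0034, 0.09], 0.06],
    [[-0.5, -0.3, 0], [-0.0034, 0.0034, 0.095], 0.06],
    [[-0.5, -0.3, 0], [-0.0034, 0.0034, 0.095], 0.06],
    [[-0.5, -0.3, 0], [-0.0034, 0.0034, 0.095], 0.06],
    [[-0.5, -0.3, 0], [-0.0034, 0.0034, 0.095], 0.025],
    [[-0.5, -0.3, 0], [-0.0034, 0.0034, 0.095], 0.025],
    [[-0.5, -0.3, 0], [-0.0034, 0.0034, 0.095], 0.025],
    [[-0.5, -0.3, 0], [-0.0034, 0.0034, 0.095], 0.025]
  ],
  "squeeze": 30
}}

```text
t: 15.3
tool_pos: [0.4312, -0.1617, 0.0091]
tool_rot: [2.196, 2.241, 0.001]
contact_force: [-0.2, 0.2, 6.5]
opening: 0.035
```

Request:
{"name": "jog_arm", "arguments": {
  "deltas": [
    [[0, 0, 0], [0, 0, -0.02], 0.025],
    [[0, 0, 0], [0, 0, -0.06], 0.025],
    [[0, 0, 0], [0, 0, -0.1], 0.025],
    [[0, 0, 0], [0, 0, -0.13], 0.025],
    [[0, 0, 0], [0, 0, -0.13], 0.025],
    [[0, 0, 0], [0, 0, -0.13], 0.025]
  ]
}}

```text
t: 15.8
tool_pos: [0.4311, -0.1614, 0.1399]
tool_rot: [2.194, 2.239, 0.002]
contact_force: [-0.0, 0.5, -0.8]
opening: 0.0351
```

```bash
python3 - <<'E'
from h import *
go((587,270.5,135,85))
snap("wrist","w14")
E
```

```text
t15.80 pos [ 431.1 -161.4  139.9] yaw91.2 open0.0351 q0 -0.52 q6 -2.11 F [-0.   0.5 -0.8]
  turn [0.3, 0.2, 6.2] shift [0.4287, 0.1647, 0.0042] rows~ 11.0
```

View pics/w14.png

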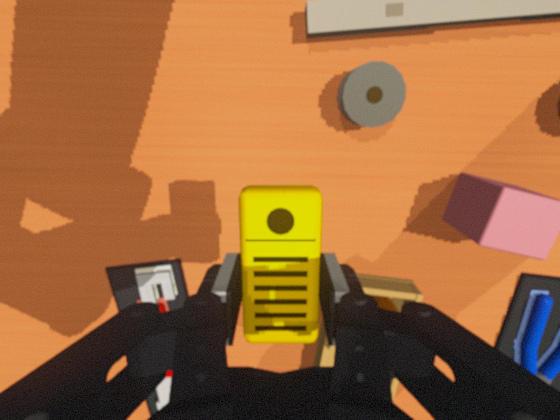

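```bash
python3 - <<'E'
from h import *
for p in [(239,186),(321,186),(318,342),(244,342)]: print(p2tool(p,-.007).round(1))
E
```

```text
[-17.2 -41.3  -7. ]
[ 16.3 -41.2  -7. ]
[17.2 33.6 -7. ]
[-17.5  33.5  -7. ]
```

Request:
{"name": "jog_arm", "arguments": {
  "deltas": [
    [[0, 0, 6.2], [0.4285, 0.1685, 0], 0.025],
    [[0, 0, 6.2], [0.4285, 0.1685, 0], 0.025],
    [[0, 0, 6.2], [0.4285, 0.1685, 0], 0.025],
    [[0, 0, 6.2], [0.4285, 0.1685, 0], 0.025],
    [[0, 0, 6.2], [0.4285, 0.1685, 0], 0.025],
    [[0, 0, 6.2], [0.4285, 0.1685, 0], 0.025],
    [[0, 0, 6.2], [0.4285, 0.1685, 0], 0.025],
    [[0, 0, 6.2], [0.4285, 0.1685, 0], 0.025],
    [[0, 0, 6.2], [0.4285, 0.1685, 0], 0.025],
    [[0, 0, 6.2], [0.4285, 0.1685, 0], 0.025],
    [[0, 0, 6.2], [0.4285, 0.1685, 0], 0.025],
    [[0, 0, 6.2], [0.4285, 0.1685, 0], 0.025]
  ]
}}

```text
t: 16.85
tool_pos: [0.5887, 0.2763, 0.1333]
tool_rot: [-2.31, -2.125, 0.004]
contact_force: [-1.0, -0.3, -0.6]
opening: 0.0347
```

Request:
{"name": "jog_arm", "arguments": {
  "deltas": [
    [[0, 0, 0], [0, 0, 0.04], 0.025],
    [[0, 0, 0], [0, 0, 0.08], 0.025],
    [[0, 0, 0], [0, 0, 0.08], 0.025],
    [[0, 0, 0], [0, 0, 0.08], 0.025],
    [[0, 0, 0], [0, 0, 0.08], 0.025]
  ]
}}

```text
t: 17.27
tool_pos: [0.5892, 0.271, 0.0568]
tool_rot: [2.317, 2.121, -0.002]
contact_force: [0.7, 0.7, -0.2]
opening: 0.0347
```

```bash
python3 - <<'E'
from h import *
go((591,270.2,30,85))
E
```

```text
t17.27 pos [589.2 271.   56.8] yaw84.9 open0.0347 q0 0.32 q6 -1.17 F [ 0.7  0.7 -0.2]
  turn [-0.0, 0.0, -0.1] shift [-0.0006, 0.0019, 0.0268] rows~ 0.6
```

Request:
{"name": "jog_arm", "arguments": {
  "deltas": [
    [[0, 0, 0], [-0.0006, 0.002, 0.02], 0.025],
    [[0, 0, 0], [-0.0006, 0.002, 0.027], 0.025],
    [[0, 0, 0], [-0.0006, 0.002, 0.027], 0.025],
    [[0, 0, 0], [-0.0006, 0.002, 0.027], 0.025]
  ]
}}

```text
t: 17.6
tool_pos: [0.5917, 0.2704, 0.0308]
tool_rot: [2.317, 2.121, 0.001]
contact_force: [-0.5, 0.3, 0.9]
opening: 0.035
```

```bash
python3 - <<'E'
from h import *
go((591,270.2,12.5,85))
snap("wrist","w15")
c=camf("w15")
d=np.load("pics/w15.npz");Rt=R.from_rotvec(d["r"]).as_matrix()
for x,y in [(-20,-43.8),(20,-43.8),(-38,-61.8),(38,-61.8)]:
    p=d["p"]+Rt@np.array([x,y,0])/1000; p[2]=.003
    print((x,y),w2p(c,p).round(1))
E
```

```text
t17.60 pos [591.7 270.4  30.8] yaw84.9 open0.0350 q0 0.31 q6 -1.17 F [-0.5  0.3  0.9]
  turn [0.0, 0.0, -0.1] shift [-0.0003, -0.0006, 0.0183] rows~ 0.4
(-20, -43.8) [241.2 166.2]
(20, -43.8) [320.5 166. ]
(-38, -61.8) [203.1 129.7]
(38, -61.8) [358.5 129.3]
```

View pics/w15.png

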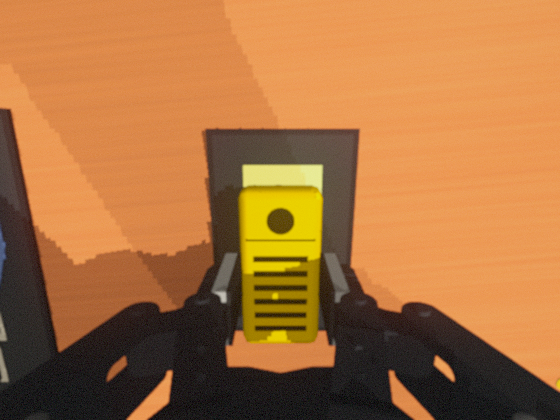

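Request:
{"name": "jog_arm", "arguments": {
  "deltas": [
    [[0, 0, 0], [0.0005, -0.0006, 0.01], 0.025],
    [[0, 0, 0], [0.0005, -0.0006, 0.018], 0.025],
    [[0, 0, 0], [0.0005, -0.0006, 0.018], 0.025],
    [[0, 0, 0], [0.0005, -0.0006, 0.018], 0.025],
    [[0, 0, 0], [0.0005, -0.0006, 0.018], 0.06],
    [[0, 0, 0], [0.0005, -0.0006, 0.018], 0.06],
    [[0, 0, 0], [0.0005, -0.0006, 0.018], 0.06],
    [[0, 0, 0], [0.0005, -0.0006, -0.02], 0.06],
    [[0, 0, 0], [0.0005, -0.0006, -0.06], 0.06],
    [[0, 0, 0], [0.0005, -0.0006, -0.1], 0.085],
    [[0, 0, 0], [0.0005, -0.0006, -0.1], 0.085],
    [[0, 0, 0], [0.0005, -0.0006, -0.1], 0.085]
  ]
}}

```text
t: 18.65
tool_pos: [0.593, 0.2718, 0.134]
tool_rot: [2.314, 2.119, 0.01]
contact_force: [1.9, 0.4, -1.3]
opening: 0.085
```

```bash
python3 - <<'E'
from h import *
go((432,144.4,120,83.5))
snap("wrist","w16")
E
```

```text
t18.65 pos [593.  271.8 134. ] yaw85.0 open0.0850 q0 0.32 q6 -1.17 F [ 1.9  0.4 -1.3]
  turn [0.4, -0.1, 1.5] shift [-0.1411, -0.1493, 0.0126] rows~ 4.9
```

View pics/w16.png

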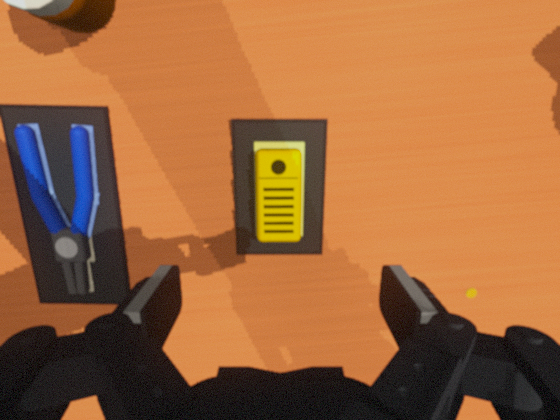

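```bash
python3 - <<'E'
from fit import *
c=camf("w16")
crop("pics/w16.png","pics/d1.png",210,100,140,170,4)
fit("cage",[(c,box(76,36,19),[(256,149),(301.5,149),(301,242),(257,243)])],(587,270,-5))
fit("cmat",[(c,box(116,76,3),[(232,119.5),(327.5,119.5),(321.5,254),(236.5,254)])],(587,270,-5))
fit("plier mat",[(c,box(176,84,3),[(0,105),(107,107),(129,303),(40,303)])],(591,93,-5))
E
```

```text
cage x588.7 y271.1 yaw-5.0 rms px 0.65 [-1.3, -0.1, 1.1, -0.2, 0.1, 0.6, 0.0, -0.2]
cmat x587.2 y271.6 yaw-5.4 rms px 1.04 [-1.1, -1.2, 0.9, -0.7, 0.9, 1.4, -0.7, 1.2]
plier mat x590.9 y94.3 yaw-6.7 rms px 1.72 [-1.8, -1.9, 1.1, -0.8, 1.9, 3.1, -1.0, 1.0]
```

View pics/d1.png

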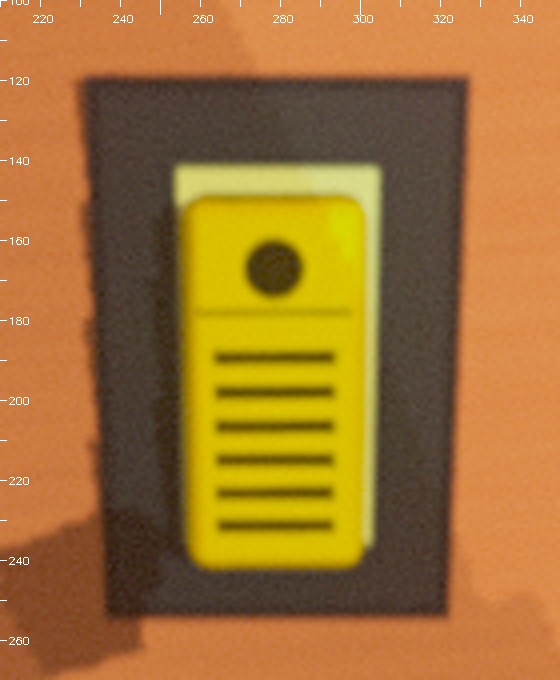

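Request:
{"name": "jog_arm", "arguments": {
  "deltas": [
    [[0.4, 0, 1.5], [-0.141, -0.149, 0.012], 0.085],
    [[0.4, 0, 1.5], [-0.141, -0.149, 0.012], 0.085],
    [[0.4, 0, 1.5], [-0.141, -0.149, 0.012], 0.085],
    [[0.4, 0, 1.5], [-0.141, -0.149, 0.012], 0.085],
    [[0.4, 0, 1.5], [-0.141, -0.149, 0.012], 0.085],
    [[0.4, 0, 1.5], [-0.141, -0.149, 0.012], 0.085],
    [[0.4, 0, 1.5], [-0.141, -0.149, 0.012], 0.085],
    [[0.4, 0, 1.5], [-0.141, -0.149, 0.012], 0.085]
  ]
}}

```text
t: 19.37
tool_pos: [0.4294, 0.1436, 0.1166]
tool_rot: [-2.341, -2.087, 0.01]
contact_force: [0.5, -0.5, -0.1]
opening: 0.085
```

```bash
python3 - <<'E'
from h import *
go((432,144.4,22,83.5))
snap("wrist","w17")
c=camf("w17");print(w2p(c,[.432,.1444,.062]))
E
```

```text
t19.37 pos [429.4 143.6 116.6] yaw83.4 open0.0850 q0 0.16 q6 -1.30 F [ 0.5 -0.5 -0.1]
  turn [-0.5, 0.1, -0.1] shift [0.0012, 0.0033, 0.0945] rows~ 2.3
[282.72587734 234.49816136]
```

View pics/w17.png

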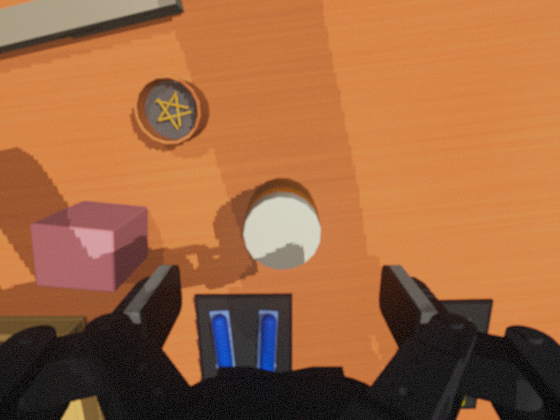

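Request:
{"name": "jog_arm", "arguments": {
  "deltas": [
    [[-0.5, 0, 0], [0.001, 0.0018, 0.03], 0.085],
    [[-0.5, 0, 0], [0.001, 0.0018, 0.06], 0.085],
    [[-0.5, 0, 0], [0.001, 0.0018, 0.085], 0.085],
    [[-0.5, 0, 0], [0.001, 0.0018, 0.0945], 0.085],
    [[-0.5, 0, 0], [0.001, 0.0018, 0.0945], 0.085],
    [[-0.5, 0, 0], [0.001, 0.0018, 0.0945], 0.07],
    [[-0.5, 0, 0], [0.001, 0.0018, 0.0945], 0.06],
    [[-0.5, 0, 0], [0.001, 0.0018, 0.0945], 0.054],
    [[-0.5, 0, 0], [0.001, 0.0018, 0.0945], 0.045],
    [[-0.5, 0, 0], [0.001, 0.0018, 0.0945], 0.045],
    [[-0.5, 0, 0], [0.001, 0.0018, 0.0945], 0.045]
  ],
  "squeeze": 25
}}

```text
t: 20.33
tool_pos: [0.4329, 0.1447, 0.0254]
tool_rot: [2.342, 2.089, 0.006]
contact_force: [-1.0, -0.4, 6.4]
opening: 0.0506
```

```bash
python3 - <<'E'
from h import *
go((594,-85.4,27,83.5))
snap("wrist","w18")
snap("side","s18")
crop("pics/s18.png","pics/s18c.png",180,100,150,130,4)
E
```

```text
t20.33 pos [432.9 144.7  25.4] yaw83.5 open0.0506 q0 0.16 q6 -1.30 F [-1.  -0.4  6.4]
  turn [0.3, -0.0, -0.0] shift [-0.2103, 0.1863, -0.0006] rows~ 6.7
```

View pics/s18c.png

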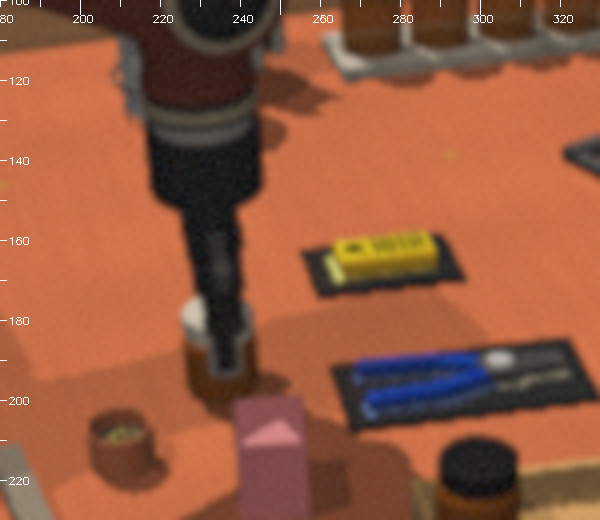

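View pics/w18.png

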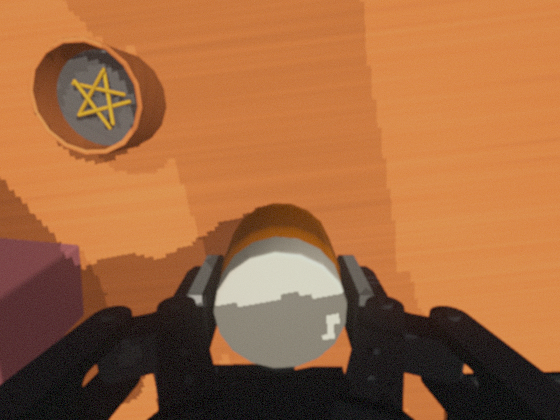

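```bash
python3 - <<'E'
from h import *
D=cam("side")
for z in (15,20,25,30,35): print(z,w2p(D,[.433,.118,z/1000]),w2p(D,[.433,.105,z/1000]))
print(w2p(D,[.4315,.118,0]),w2p(D,[.4315,.1444,.062]))
crop("pics/s18.png","pics/s18d.png",210,160,50,45,14)
E
```

```text
15 [237.53398198 196.44124609] [238.64271055 198.93381392]
20 [237.41134609 194.90039057] [238.52163399 197.38566671]
25 [237.28813725 193.35233634] [238.39998693 195.83022485]
30 [237.16435145 191.79703283] [238.27776533 194.26743665]
35 [237.03998462 190.234429  ] [238.15496511 192.69724996]
[237.36534861 201.11961198] [233.59480956 176.97224785]
```

View pics/s18d.png

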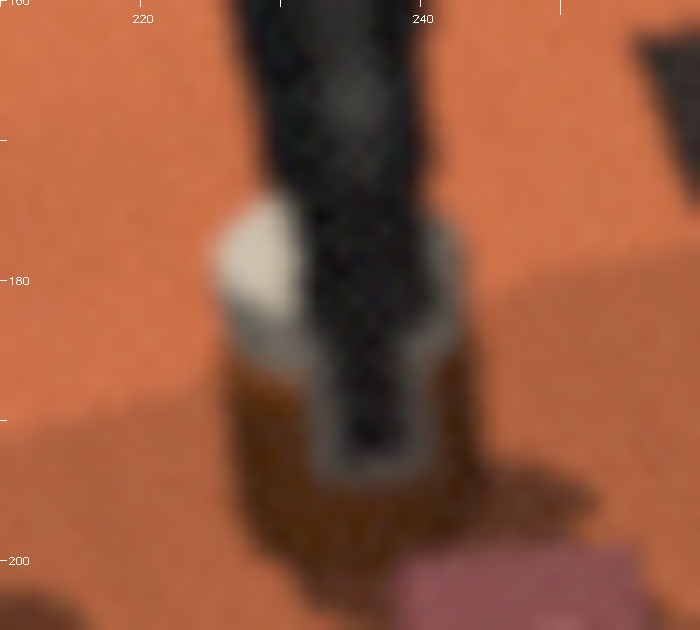

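Request:
{"name": "jog_arm", "arguments": {
  "deltas": [
    [[0, 0, 0], [0, 0, -0.005], 0.045],
    [[0, 0, 0], [0, 0, -0.02], 0.045],
    [[0, 0, 0], [0, 0, -0.05], 0.045],
    [[0, 0, 0], [0, 0, -0.08], 0.045],
    [[0, 0, 0], [0, 0, -0.1], 0.045],
    [[0, 0, 0], [0, 0, -0.1], 0.045],
    [[0, 0, 0], [0, 0, -0.1], 0.045]
  ]
}}

```text
t: 21.02
tool_pos: [0.4316, 0.1447, 0.1245]
tool_rot: [2.342, 2.089, 0.005]
contact_force: [-0.0, 1.0, -2.3]
opening: 0.0504
```

```bash
python3 - <<'E'
from h import *
go((594,-85.4,125,83.5))
snap("wrist","w19")
print(p2tool((281,302),-.0366))
E
```

```text
t21.02 pos [431.6 144.7 124.5] yaw83.5 open0.0504 q0 0.16 q6 -1.30 F [-0.   1.  -2.3]
  turn [0.3, -0.0, -0.0] shift [-0.2101, 0.1875, 0.0003] rows~ 6.8
[ -0.10601529  -5.95272471 -36.6       ]
```

View pics/w19.png

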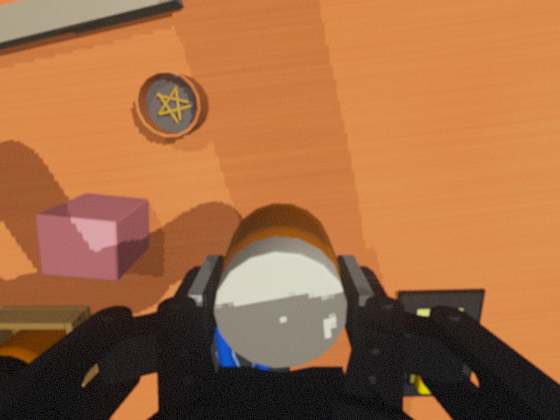

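Request:
{"name": "jog_arm", "arguments": {
  "deltas": [
    [[0.3, 0, 0], [-0.2105, 0.1905, 0], 0.045],
    [[0.3, 0, 0], [-0.2105, 0.1905, 0], 0.045],
    [[0.3, 0, 0], [-0.2105, 0.1905, 0], 0.045],
    [[0.3, 0, 0], [-0.2105, 0.1905, 0], 0.045],
    [[0.3, 0, 0], [-0.2105, 0.1905, 0], 0.045],
    [[0.3, 0, 0], [-0.2105, 0.1905, 0], 0.045],
    [[0.3, 0, 0], [-0.2105, 0.1905, 0], 0.045],
    [[0.3, 0, 0], [-0.2105, 0.1905, 0], 0.045],
    [[0.3, 0, 0], [-0.2105, 0.1905, 0], 0.045],
    [[0.3, 0, 0], [-0.2105, 0.1905, 0], 0.045]
  ]
}}

```text
t: 21.9
tool_pos: [0.5945, -0.0856, 0.1209]
tool_rot: [-2.34, -2.086, 0.008]
contact_force: [-0.3, 0.6, -2.4]
opening: 0.0505
```

```bash
python3 - <<'E'
from h import *
go((597,-85.8,80,83.5),(597,-85.8,32,83.5))
snap("side","s20");snap("scene","e20")
crop("pics/s20.png","pics/s20c.png",260,160,130,100,6)
crop("pics/e20.png","pics/e20c.png",210,160,130,120,6)
E
```

```text
t21.90 pos [594.5 -85.6 120.9] yaw83.4 open0.0505 q0 -0.27 q6 -1.72 F [-0.3  0.6 -2.4]
  turn [-0.5, -0.0, -0.1] shift [0.0001, 0.0029, 0.0409] rows~ 1.0
  turn [-0.5, -0.0, -0.1] shift [0.0, 0.0033, 0.0889] rows~ 2.1
```

View pics/s20c.png

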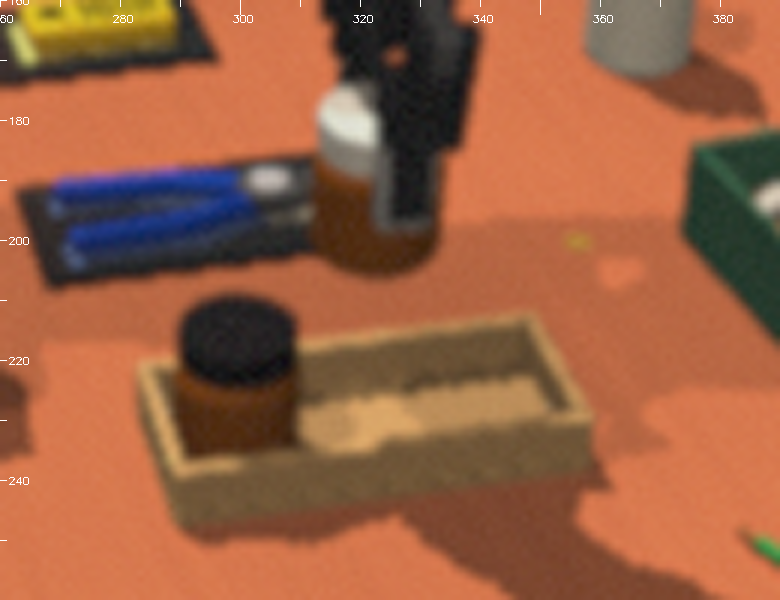

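View pics/e20c.png

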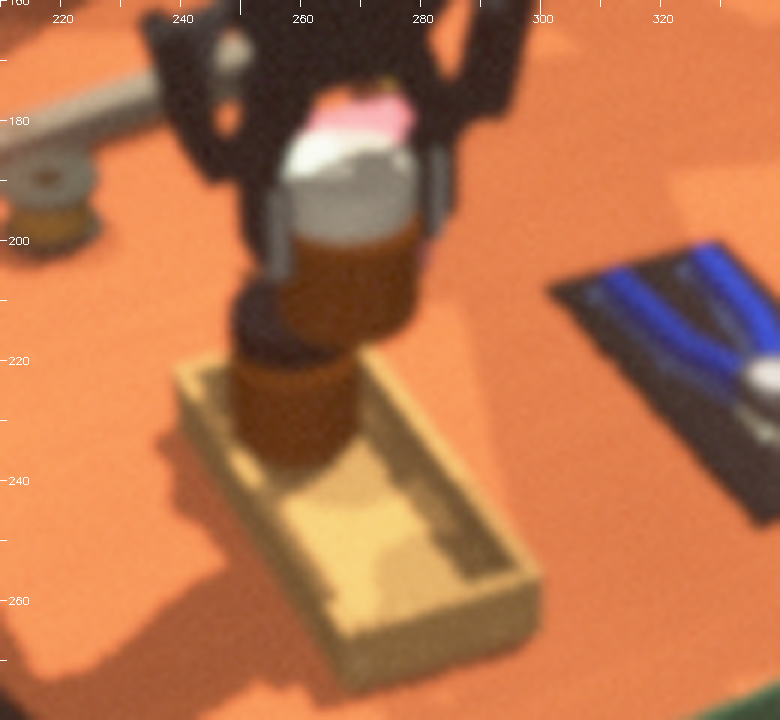

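```bash
python3 - <<'E'
from h import *
D=cam("side")
print("packed body",w2p(D,[.5385,-.079,.030]))
for off in (0,3,6): print(off,w2p(D,[.5945-off*.001,-.0853,.0955+.025]))
E
```

```text
packed body [298.57338424 225.76015686]
0 [322.70845068 191.3618501 ]
3 [321.50276519 191.58868741]
6 [320.29543366 191.81583441]
```

Request:
{"name": "jog_arm", "arguments": {
  "deltas": [
    [[-0.5, 0, 0], [0, 0.002, 0.02], 0.045],
    [[-0.5, 0, 0], [0, 0.002, 0.04], 0.045],
    [[-0.5, 0, 0], [0, 0.0022, 0.06], 0.045],
    [[-0.5, 0, 0], [0, 0.0024, 0.075], 0.045],
    [[-0.5, 0, 0], [0, 0.0025, 0.075], 0.045],
    [[-0.5, 0, 0], [0, 0.0025, 0.075], 0.045]
  ]
}}

```text
t: 22.5
tool_pos: [0.597, -0.0852, 0.0475]
tool_rot: [2.342, 2.091, 0.002]
contact_force: [0.8, -0.2, -1.9]
opening: 0.0507
```

```bash
python3 - <<'E'
from h import *
go((596.5,-85.8,31,83.5))
snap("side","s21");snap("scene","e21");snap("wrist","w21")
crop("pics/s21.png","pics/s21c.png",260,160,130,100,6)
crop("pics/e21.png","pics/e21c.png",210,160,130,120,6)
E
```

```text
t22.50 pos [597.  -85.2  47.5] yaw83.5 open0.0507 q0 -0.27 q6 -1.72 F [ 0.8 -0.2 -1.9]
  turn [0.1, 0.0, 0.0] shift [-0.0006, -0.0004, 0.0165] rows~ 0.4
```

View pics/s21c.png

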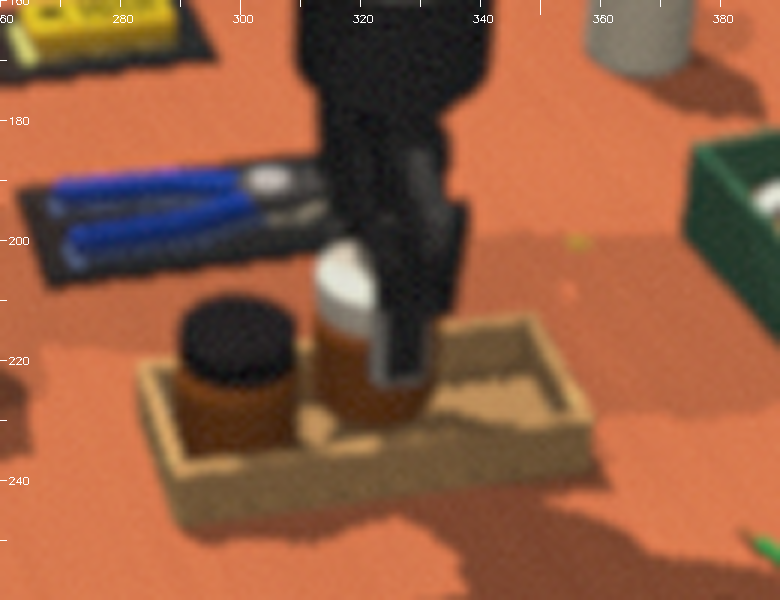

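View pics/e21c.png

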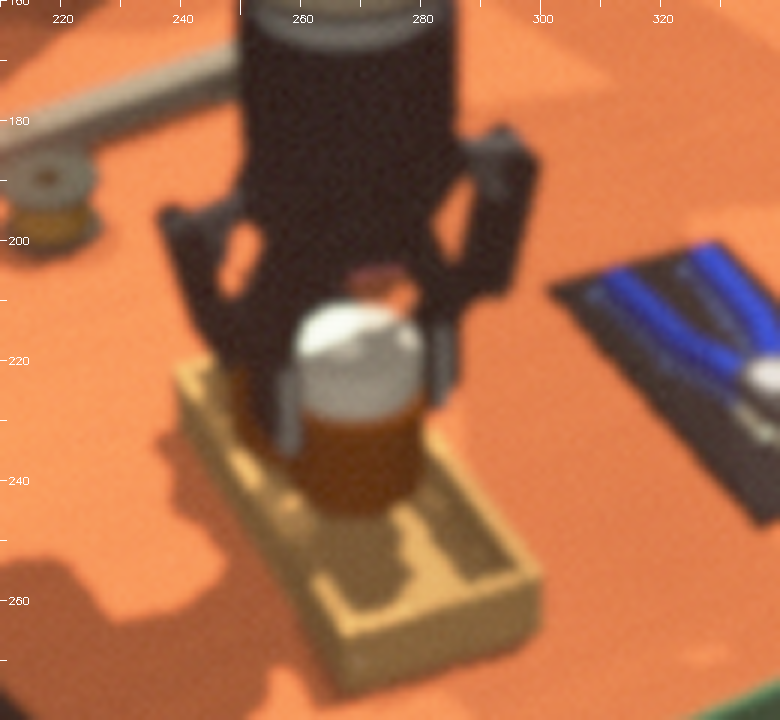

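View pics/w21.png

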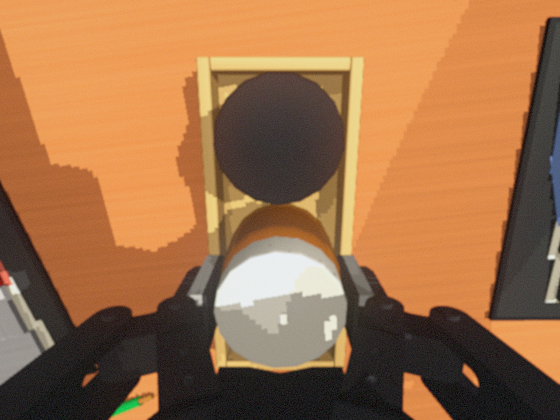

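Request:
{"name": "jog_arm", "arguments": {
  "deltas": [
    [[0, 0, 0], [0, -0.002, 0.006], 0.045],
    [[0, 0, 0], [0, -0.002, 0.011], 0.045],
    [[0, 0, 0], [0, -0.002, 0.014], 0.045],
    [[0, 0, 0], [0, -0.002, 0.0155], 0.045],
    [[0, 0, 0], [0, -0.002, 0.0165], 0.045],
    [[0, 0, 0], [0, -0.002, 0.0165], 0.045],
    [[0, 0, 0], [0, -0.002, 0.0165], 0.045]
  ]
}}

```text
t: 23.23
tool_pos: [0.5965, -0.0864, 0.032]
tool_rot: [2.341, 2.088, 0.004]
contact_force: [0.3, 0.7, -2.8]
opening: 0.0502
```

```bash
python3 - <<'E'
from h import *
go((595,-85.6,31,83.5))
snap("side","s22");snap("scene","e22")
crop("pics/s22.png","pics/s22c.png",260,160,130,100,6)
crop("pics/e22.png","pics/e22c.png",210,160,130,120,6)
E
```

```text
t23.23 pos [596.5 -86.4  32. ] yaw83.5 open0.0502 q0 -0.27 q6 -1.72 F [ 0.3  0.7 -2.8]
  turn [0.3, 0.0, -0.0] shift [0.0006, -0.0016, 0.001] rows~ 0.0
```

View pics/s22c.png

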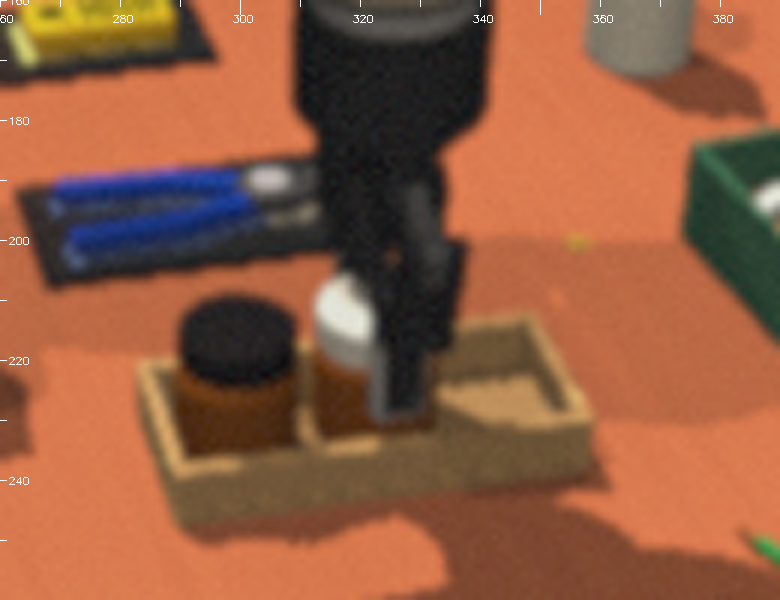

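View pics/e22c.png

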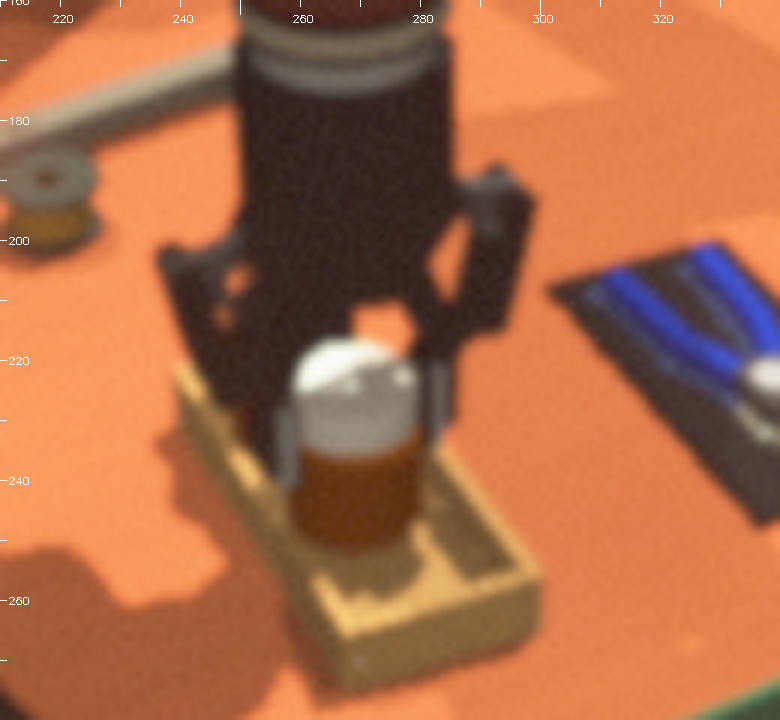

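Request:
{"name": "jog_arm", "arguments": {
  "deltas": [
    [[0, 0, 0], [0.0005, -0.003, 0], 0.045],
    [[0, 0, 0], [0.0005, -0.003, 0], 0.045],
    [[0, 0, 0], [0.0005, -0.003, 0.0008], 0.045],
    [[0, 0, 0], [0.0005, -0.003, 0.0016], 0.045],
    [[0, 0, 0], [0.0005, -0.003, 0.0016], 0.045],
    [[0, 0, 0], [0.0005, -0.003, 0.0016], 0.045]
  ]
}}

```text
t: 23.83
tool_pos: [0.5937, -0.0855, 0.0306]
tool_rot: [2.341, 2.088, 0.005]
contact_force: [-1.0, 0.6, -0.1]
opening: 0.0505
```

```bash
python3 - <<'E'
from h import *
go((595,-85.6,31,83.5))
snap("side","s23")
crop("pics/s23.png","pics/s23c.png",260,160,130,100,6)
E
```

```text
t23.83 pos [593.7 -85.5  30.6] yaw83.5 open0.0505 q0 -0.27 q6 -1.72 F [-1.   0.6 -0.1]
  turn [0.3, 0.0, -0.0] shift [0.0001, 0.0013, -0.0004] rows~ 0.0
```

View pics/s23c.png

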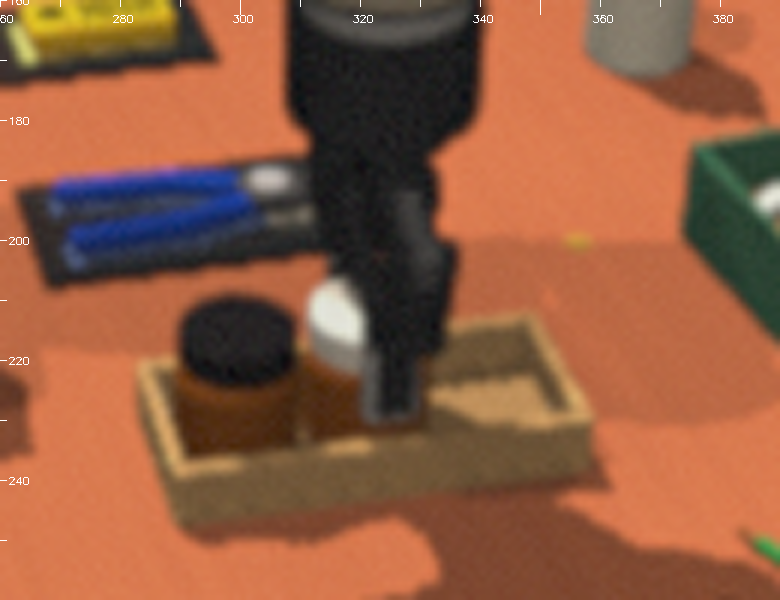

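Request:
{"name": "jog_arm", "arguments": {
  "deltas": [
    [[0, 0, 0], [0, 0, 0], 0.055],
    [[0, 0, 0], [0, 0, 0], 0.065],
    [[0, 0, 0], [0, 0, 0], 0.08],
    [[0, 0, 0], [0, 0, 0], 0.08],
    [[0, 0, 0], [0, 0, -0.02], 0.085],
    [[0, 0, 0], [0, 0, -0.06], 0.085],
    [[0, 0, 0], [0, 0, -0.1], 0.085],
    [[0, 0, 0], [0, 0, -0.11], 0.085],
    [[0, 0, 0], [0, 0, -0.11], 0.085]
  ]
}}

```text
t: 24.63
tool_pos: [0.5964, -0.0863, 0.1464]
tool_rot: [2.335, 2.083, 0.013]
contact_force: [0.2, -0.9, 0.0]
opening: 0.0853
```

```bash
python3 - <<'E'
from h import *
go((434.5,9,120,78),(434.5,9,120,168))
snap("wrist","w24")
E
```

```text
t24.63 pos [596.4 -86.3 146.4] yaw83.5 open0.0853 q0 -0.27 q6 -1.72 F [ 0.2 -0.9  0. ]
  turn [0.9, 0.1, 5.5] shift [0.0763, -0.172, 0.0237] rows~ 4.5
  turn [0.6, 0.7, -84.5] shift [0.0763, -0.172, 0.0237] rows~ 11.8
```

View pics/w24.png

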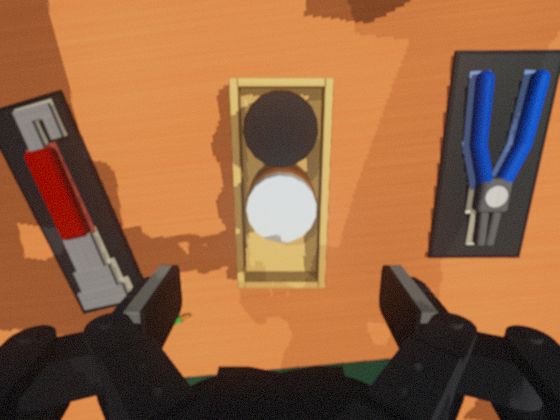

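Request:
{"name": "jog_arm", "arguments": {
  "deltas": [
    [[0.5, 0, 5.5], [0.076, -0.172, 0.024], 0.085],
    [[0.5, 0, 5.5], [0.076, -0.172, 0.024], 0.085],
    [[0.5, 0, 5.5], [0.076, -0.172, 0.024], 0.085],
    [[0.5, 0, 5.5], [0.076, -0.172, 0.024], 0.085],
    [[0.5, 0, 5.5], [0.076, -0.172, 0.024], 0.085],
    [[0.5, 0, 5.5], [0.076, -0.172, 0.024], 0.085],
    [[0.5, 0, 5.5], [0.076, -0.172, 0.024], 0.085],
    [[0.5, 0, 5.5], [0.076, -0.172, 0.024], 0.085]
  ]
}}

```text
t: 25.35
tool_pos: [0.4309, 0.0095, 0.1148]
tool_rot: [-2.44, -1.974, 0.005]
contact_force: [0.4, 0.3, 0.7]
opening: 0.085
```

```bash
python3 - <<'E'
from h import *
go((434.5,9,25,78))
snap("wrist","w25")
E
```

```text
t25.35 pos [430.9   9.5 114.8] yaw78.0 open0.0850 q0 -0.15 q6 -1.51 F [0.4 0.3 0.7]
  turn [-0.3, 0.1, -0.0] shift [0.0003, 0.004, 0.0898] rows~ 2.2
```

View pics/w25.png

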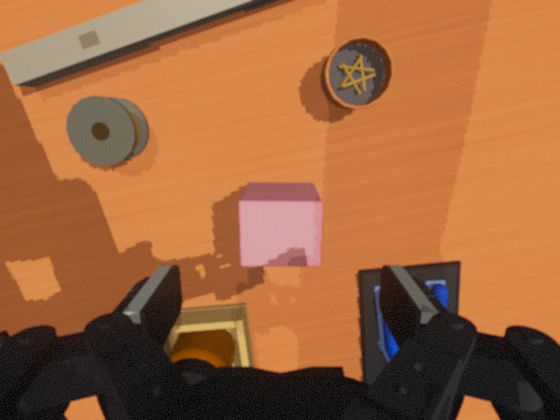

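```bash
python3 - <<'E'
from fit import *
c=camf("w25")
fit("foam",[(c,box(44,52,60),[(240,200),(322.5,200),(320.5,266.5),(240,266.5)])],(434,9,-12))
E
```

```text
foam x433.5 y8.9 yaw-12.5 rms px 1.05 [-2.2, -0.4, 1.7, 0.2, 0.8, 0.5, -0.2, -0.0]
```

Request:
{"name": "jog_arm", "arguments": {
  "deltas": [
    [[-0.3, 0, 0.4], [0.0003, 0.0028, 0.03], 0.085],
    [[-0.3, 0, 0.4], [0.0003, 0.0028, 0.06], 0.085],
    [[-0.3, 0, 0.4], [0.0003, 0.0028, 0.085], 0.085],
    [[-0.3, 0, 0.4], [0.0003, 0.0028, 0.09], 0.085],
    [[-0.3, 0, 0.4], [0.0003, 0.0028, 0.09], 0.085],
    [[-0.3, 0, 0.4], [0.0003, 0.0028, 0.09], 0.07],
    [[-0.3, 0, 0.4], [0.0003, 0.0028, 0.09], 0.055],
    [[-0.3, 0, 0.4], [0.0003, 0.0028, 0.09], 0.042],
    [[-0.3, 0, 0.4], [0.0003, 0.0028, 0.09], 0.042],
    [[-0.3, 0, 0.4], [0.0003, 0.0028, 0.09], 0.042],
    [[-0.3, 0, 0.4], [0.0003, 0.0028, 0.09], 0.042]
  ],
  "squeeze": 25
}}

```text
t: 26.32
tool_pos: [0.4354, 0.0091, 0.0276]
tool_rot: [2.445, 1.965, 0.005]
contact_force: [0.7, -0.4, 6.2]
opening: 0.0516
```

Request:
{"name": "jog_arm", "arguments": {
  "deltas": [
    [[0, 0, 0], [0, 0, -0.02], 0.042],
    [[0, 0, 0], [0, 0, -0.06], 0.042],
    [[0, 0, 0], [0, 0, -0.1], 0.042],
    [[0, 0, 0], [0, 0, -0.12], 0.042],
    [[0, 0, 0], [0, 0, -0.12], 0.042],
    [[0, 0, 0], [0, 0, -0.12], 0.042]
  ]
}}

```text
t: 26.82
tool_pos: [0.4342, 0.0094, 0.1473]
tool_rot: [2.445, 1.965, 0.005]
contact_force: [0.1, 0.4, -0.3]
opening: 0.0512
```

```bash
python3 - <<'E'
from h import *
go((644,-91,140,83.5))
snap("wrist","w26")
E
```

```text
t26.82 pos [434.2   9.4 147.3] yaw77.6 open0.0512 q0 -0.15 q6 -1.50 F [ 0.1  0.4 -0.3]
  turn [0.3, 0.0, -5.9] shift [-0.0529, 0.2265, 0.0086] rows~ 5.6
```

View pics/w26.png

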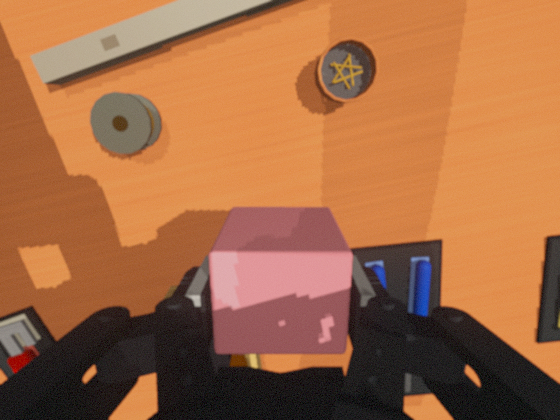

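```bash
python3 - <<'E'
from fit import *
c=camf("w24")
fit("crate",[(c,box(172,76,27),[(230,79),(333,79),(325,288),(238,288)])],(590,-85,-6.5))
print("jar",p2w(c,(281.7,207.5),.067)*1000,"packed",p2w(c,(280.5,128.5),.067)*1000)
print(p2tool((281,302.5),-.0324))
E
```

```text
crate x591.2 y-85.2 yaw-6.6 rms px 1.10 [-1.3, -0.9, 1.3, -1.0, 0.1, 1.5, -0.2, 1.5]
jar [590.4212908  -85.06115125  67.        ] packed [538.21853225 -79.80646034  67.        ]
[ -0.05330463  -3.12396188 -32.4       ]
```

Request:
{"name": "jog_arm", "arguments": {
  "deltas": [
    [[0.3, 0, -5.9], [-0.0532, 0.2277, 0], 0.042],
    [[0.3, 0, -5.9], [-0.0532, 0.2277, 0], 0.042],
    [[0.3, 0, -5.9], [-0.0532, 0.2277, 0], 0.042],
    [[0.3, 0, -5.9], [-0.0532, 0.2277, 0], 0.042],
    [[0.3, 0, -5.9], [-0.0532, 0.2277, 0], 0.042],
    [[0.3, 0, -5.9], [-0.0532, 0.2277, 0], 0.042],
    [[0.3, 0, -5.9], [-0.0532, 0.2277, 0], 0.042],
    [[0.3, 0, -5.9], [-0.0532, 0.2277, 0], 0.042],
    [[0.3, 0, -5.9], [-0.0532, 0.2277, 0], 0.042]
  ]
}}

```text
t: 27.62
tool_pos: [0.6424, -0.0909, 0.1433]
tool_rot: [-2.34, -2.087, 0.008]
contact_force: [0.0, 0.6, -1.5]
opening: 0.0513
```

```bash
python3 - <<'E'
from h import *
go((645.2,-91.3,105,83.5))
E
```

```text
t27.62 pos [642.4 -90.9 143.3] yaw83.5 open0.0513 q0 -0.25 q6 -1.71 F [ 0.   0.6 -1.5]
  turn [-0.5, -0.0, -0.0] shift [-0.0001, 0.0032, 0.0382] rows~ 0.9
```

Request:
{"name": "jog_arm", "arguments": {
  "deltas": [
    [[-0.5, 0, 0], [0, 0.003, 0.02], 0.042],
    [[-0.5, 0, 0], [0, 0.003, 0.038], 0.042],
    [[-0.5, 0, 0], [0, 0.003, 0.038], 0.042],
    [[-0.5, 0, 0], [0, 0.003, 0.038], 0.042],
    [[-0.5, 0, 0], [0, 0.003, 0.038], 0.042]
  ]
}}

```text
t: 28.03
tool_pos: [0.6465, -0.0914, 0.1085]
tool_rot: [2.341, 2.089, 0.005]
contact_force: [0.1, -0.1, -0.2]
opening: 0.0518
```

```bash
python3 - <<'E'
from h import *
go((645.2,-91.3,60,83.5),(645.2,-91.3,33,83.5))
snap("side","s27");snap("scene","e27");snap("wrist","w27")
crop("pics/s27.png","pics/s27c.png",260,160,130,100,6)
crop("pics/e27.png","pics/e27c.png",210,160,130,120,6)
E
```

```text
t28.03 pos [646.5 -91.4 108.5] yaw83.5 open0.0518 q0 -0.25 q6 -1.71 F [ 0.1 -0.1 -0.2]
  turn [0.3, 0.0, -0.0] shift [-0.0, -0.0016, 0.0485] rows~ 1.2
  turn [0.3, 0.0, -0.0] shift [-0.0, -0.0017, 0.0755] rows~ 1.8
```

View pics/s27c.png

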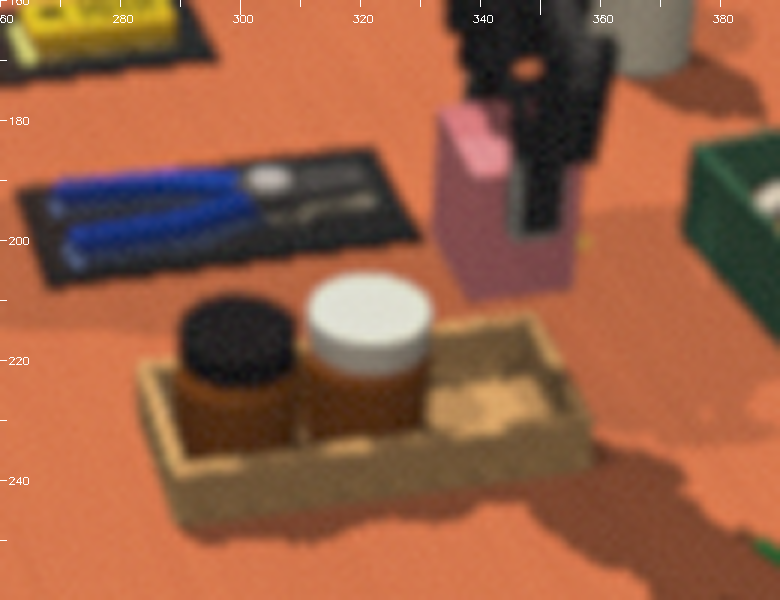

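View pics/e27c.png

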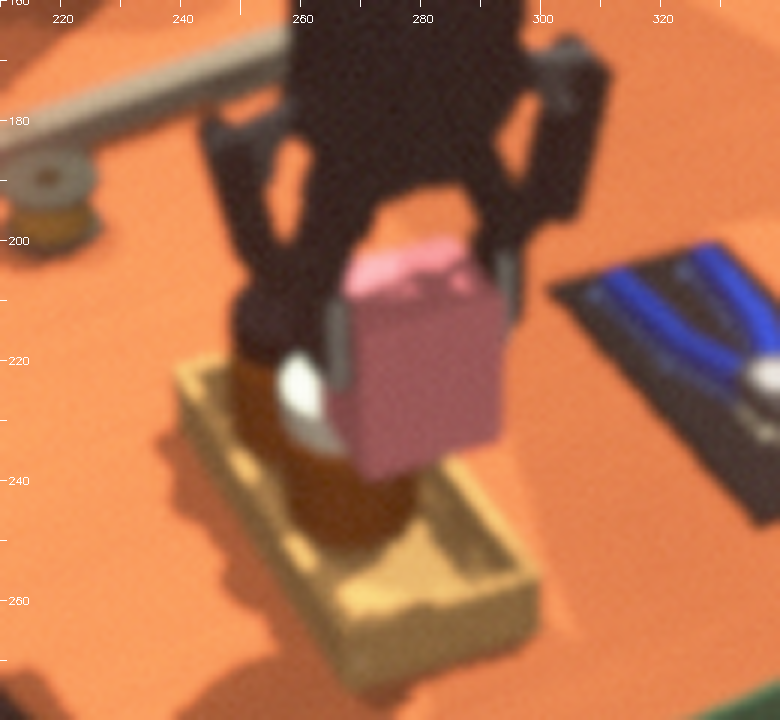

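View pics/w27.png

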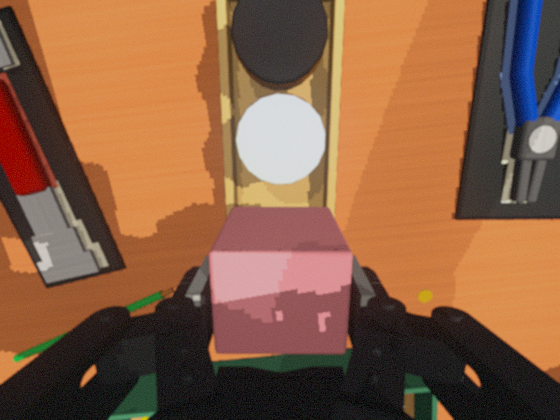

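```bash
python3 - <<'E'
from h import *
D=cam("side")
a=np.radians(-6.5)
def loc(x,y): return [.5905+(np.cos(a)*x-np.sin(a)*y)/1000,-.0851+(np.sin(a)*x+np.cos(a)*y)/1000]
for n,l,z in [("crate near-right top",(86,-38),27),("crate near-left",(-86,-38),27),("jar near lid",(1,0),67),("foam nl",(54-22,-26),81),("foam nr",(76,-26),81)]:
    print(n,w2p(D,loc(*l)+[z/1000]).round(1))
E
```

```text
crate near-right top [358.6 228.8]
crate near-left [288.3 238.2]
jar near lid [320.6 210.5]
foam nl [336.7 210.2]
foam nr [354.8 207.9]
```

Request:
{"name": "jog_arm", "arguments": {
  "deltas": [
    [[0, 0, 0], [0, -0.0025, 0.01], 0.042],
    [[0, 0, 0], [0, -0.0025, 0.03], 0.042],
    [[0, 0, 0], [0, -0.0025, 0.05], 0.042],
    [[0, 0, 0], [0, -0.0025, 0.06], 0.042],
    [[0, 0, 0], [0, -0.0025, 0.067], 0.042],
    [[0, 0, 0], [0, -0.0025, 0.072], 0.042],
    [[0, 0, 0], [0, -0.0025, 0.0755], 0.042],
    [[0, 0, 0], [0, -0.0025, 0.0755], 0.042],
    [[0, 0, 0], [0, -0.0025, 0.0755], 0.042]
  ]
}}

```text
t: 28.93
tool_pos: [0.6456, -0.0919, 0.0333]
tool_rot: [2.34, 2.087, 0.006]
contact_force: [0.2, 0.7, -0.2]
opening: 0.0514
```

```bash
python3 - <<'E'
from h import *
go((645.2,-91.3,33,83.5))
snap("side","s28");snap("scene","e28")
crop("pics/s28.png","pics/s28c.png",260,160,130,100,6)
crop("pics/e28.png","pics/e28c.png",210,160,130,120,6)
E
```

```text
t28.93 pos [645.6 -91.9  33.3] yaw83.5 open0.0514 q0 -0.26 q6 -1.71 F [ 0.2  0.7 -0.2]
  turn [0.4, 0.0, -0.0] shift [0.0005, -0.0005, 0.0003] rows~ 0.1
```

View pics/s28c.png

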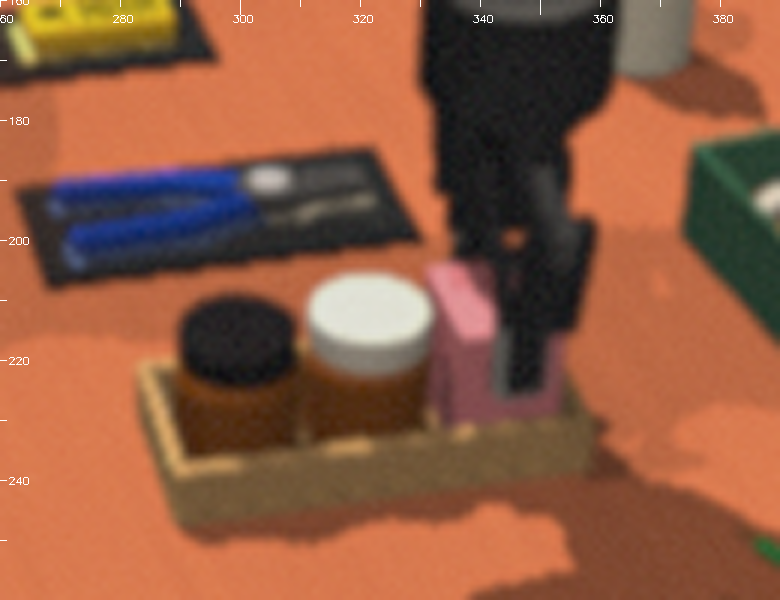

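View pics/e28c.png

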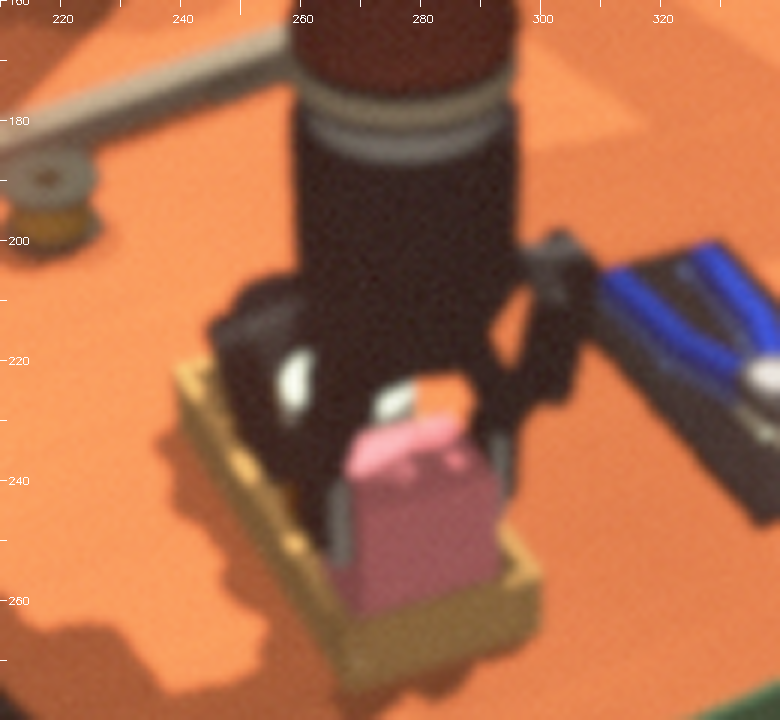

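Request:
{"name": "jog_arm", "arguments": {
  "deltas": [
    [[0, 0, 0], [0, -0.001, 0.001], 0.042],
    [[0, 0, 0], [0, -0.001, 0.0015], 0.042],
    [[0, 0, 0], [0, -0.001, 0.0015], 0.042],
    [[0, 0, 0], [0, -0.001, 0.0015], 0.06],
    [[0, 0, 0], [0, -0.001, 0.0015], 0.08],
    [[0, 0, 0], [0, -0.001, 0.0015], 0.08],
    [[0, 0, 0], [0, -0.001, -0.02], 0.085],
    [[0, 0, 0], [0, -0.001, -0.06], 0.085],
    [[0, 0, 0], [0, -0.001, -0.1], 0.085],
    [[0, 0, 0], [0, -0.001, -0.14], 0.085],
    [[0, 0, 0], [0, -0.001, -0.16], 0.085],
    [[0, 0, 0], [0, -0.001, -0.16], 0.085]
  ]
}}

```text
t: 30.03
tool_pos: [0.6464, -0.0922, 0.2002]
tool_rot: [2.334, 2.082, 0.015]
contact_force: [0.3, -0.8, 0.6]
opening: 0.085
```

Request:
{"name": "jog_arm", "arguments": {
  "deltas": [
    [[0, 0, 0], [0, -0.05, -0.05], 0.085],
    [[0, 0, 0], [0, -0.05, -0.05], 0.085],
    [[0, 0, 0], [0, -0.05, -0.05], 0.085],
    [[0, 0, 0], [0, -0.05, -0.05], 0.085],
    [[0, 0, 0], [0, -0.05, -0.05], 0.085],
    [[0, 0, 0], [0, -0.05, -0.05], 0.085]
  ]
}}

```text
t: 30.53
tool_pos: [0.5927, -0.0855, 0.2398]
tool_rot: [2.344, 2.09, 0.002]
contact_force: [0.2, 0.2, -0.4]
opening: 0.0851
```

```bash
python3 - <<'E'
from h import *
go((645.2,-91.3,33,83.5))
snap("wrist","w29");snap("side","s29");snap("scene","e29")
crop("pics/s29.png","pics/s29c.png",250,140,160,130,5)
crop("pics/e29.png","pics/e29c.png",140,160,260,160,3)
E
```

```text
t30.53 pos [592.7 -85.5 239.8] yaw83.5 open0.0851 q0 -0.27 q6 -1.72 F [ 0.2  0.2 -0.4]
  turn [0.1, 0.0, -0.0] shift [0.0002, 0.0525, 0.2069] rows~ 5.1
```

View pics/w29.png

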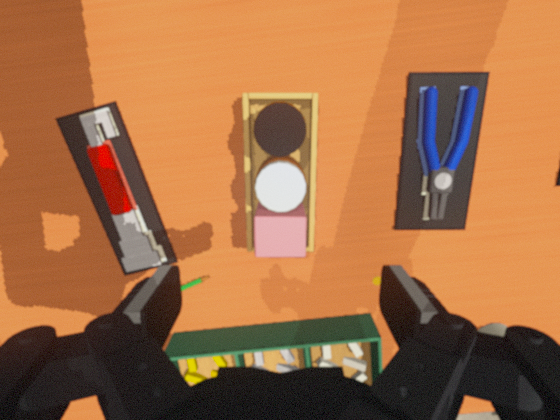

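View pics/s29c.png

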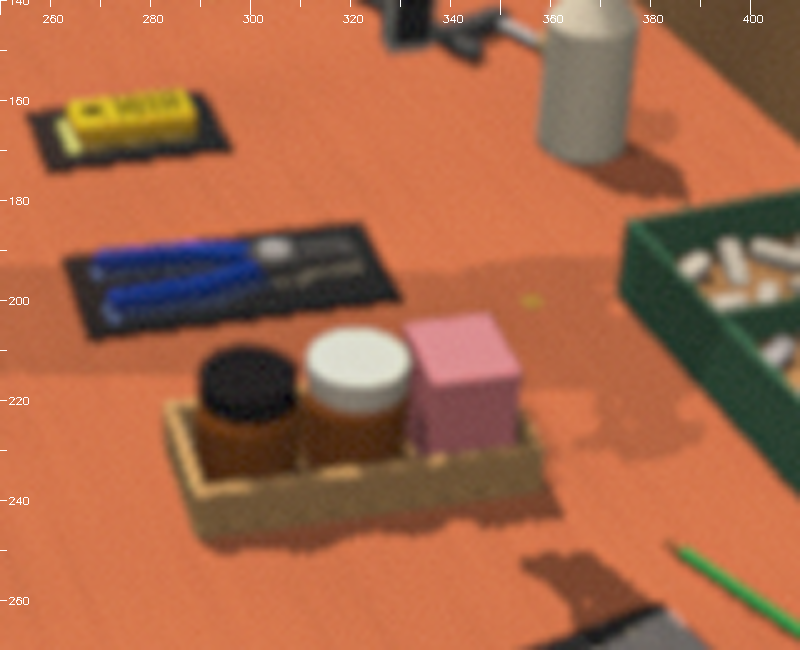

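View pics/e29c.png

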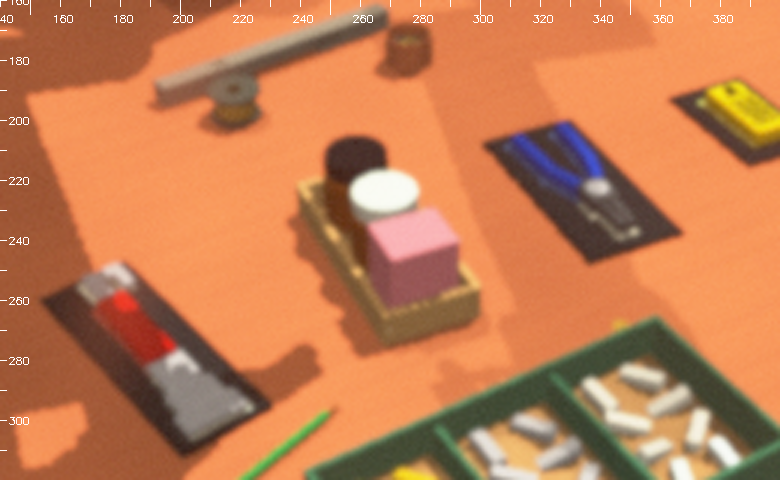

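```bash
python3 - <<'E'
from fit import *
c=camf("w8")
fit("pmat",[(c,box(176,84,3),[(223,42),(338,43),(326,264),(230,263)])],(591,94,-6))
fit("pliers+pivot at",[(c,[(0,0,16),(48,0,12),(-92,-22.5,12),(-92,22.5,12)],[(280,198),(279.5,249),(251.5,70),(310.5,70)])],(616,91,-6))
c=camf("w12")
fit("hmat",[(c,box(196,70,3),[(242,94),(329,94),(323,311),(250,310)])],(594,-272,8))
fit("grip",[(c,box(80,24,15),[(271,145),(301.5,145),(302,237),(273,238)])],(574,-275,8))
c=camf("w29")
fit("pmat",[(c,box(176,84,3),[(410,72),(488,72.5),(464,229.5),(395,229)])],(591,94,-6))
fit("hmat",[(c,box(196,70,3),[(57.5,119),(115.5,102.5),(176,263),(125,273.5)])],(594,-272,8))
E
python3 -c "
from h import *
crop('pics/w29.png','pics/w29a.png',50,95,140,185,4)
crop('pics/w29.png','pics/w29b.png',385,60,120,180,4)
crop('pics/w29.png','pics/w29c.png',225,80,110,190,4)"
```

```text
pmat x591.9 y93.6 yaw-6.1 rms px 1.14 [-1.2, -1.3, 1.1, -0.8, 0.5, 1.6, -0.4, 1.6]
pliers+pivot at x615.3 y92.0 yaw-5.9 rms px 1.61 [0.0, -1.1, 0.1, 2.8, -2.4, -0.8, 2.3, -0.3]
hmat x594.5 y-272.1 yaw8.5 rms px 1.20 [-1.3, -0.5, 1.6, -1.3, 0.3, 0.8, -0.7, 2.0]
grip x574.1 y-274.4 yaw9.1 rms px 1.25 [-0.2, -1.3, 0.2, -1.9, -0.3, 2.2, 0.3, 1.6]
pmat x592.0 y92.2 yaw-6.3 rms px 1.09 [-1.0, -0.3, 1.6, -1.3, 0.5, 0.7, -1.1, 1.5]
hmat x594.8 y-271.7 yaw7.8 rms px 1.48 [-1.5, -1.0, 0.9, -1.4, 1.5, 0.5, -0.9, 2.9]
```

View pics/w29a.png

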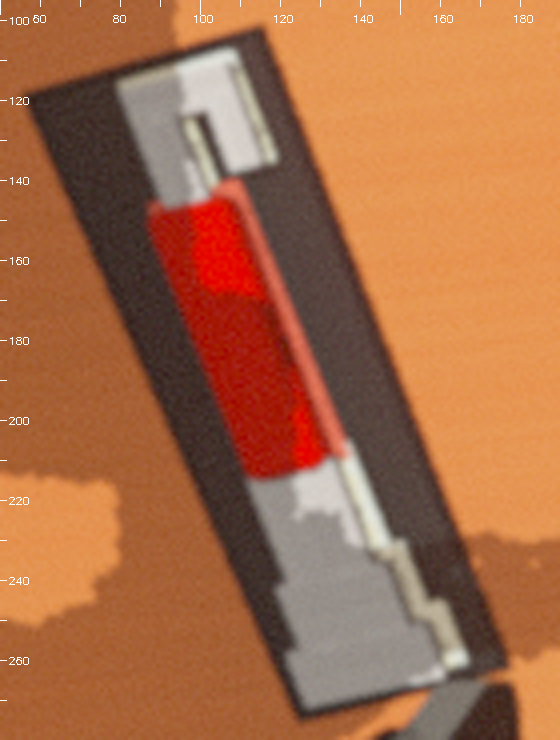

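View pics/w29c.png

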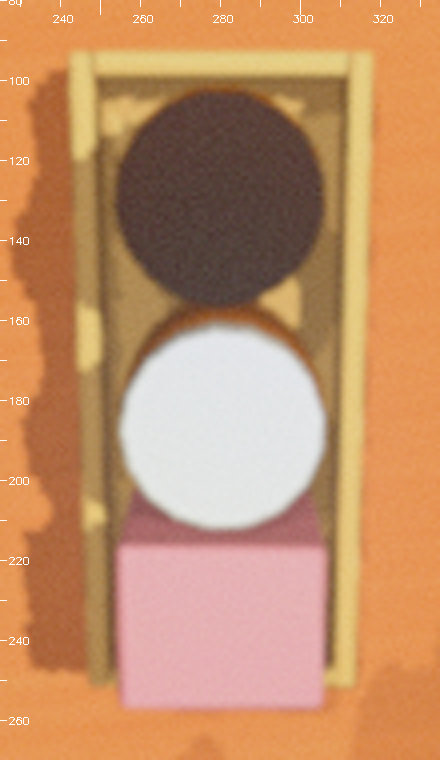

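```bash
python3 -c "
from station import job,ctrl
print(ctrl.get_obs()['t']); print(job.finish_job())"
```

```text
30.6833
the job is handed in; nothing more can be done
None
```

I handed the job in at about 31 s of the 128 s allowed, with the arm lifted clear of everything; no verdict came back.

| Item | Where it ended | Offset measured from the wrist pictures |
|---|---|---|
| Pliers | on their mat, jaws the painted way | about 2 mm, 0.2° |
| Hive tool | on its mat, scraper and hook the painted way | about 1 mm, 0.6° |
| Queen cage | on its mat | about 1.5 mm, 0.4° |
| White-lidded jar | upright on the crate floor, gap to the black-lidded jar under about 4 mm | not measured after the foam went in |
| Foam block | in the gap beside the jar, after it | no offset measured; looks upright inside the walls |

- **Jar:** I lowered it in small steps until the force reading showed the crate floor carrying its weight, then let go.
- **Foam:** I did not see a floor contact in the force readings because the block is so light. I judged its height by the known grasp height and the pictures.
- **Disagreements:** The fixed cameras and the wrist camera differed by up to about 8 mm at the far edge. The wrist camera also placed held objects 1–3 mm too far back, so I used close wrist views and corrected for this. The last pictures showed nothing fallen, tipped or out of place.

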